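# Stand up, nest and close the stacking beakers

## Task

Put the washed steel stacking beakers away: first get every one of them standing upright on the bench, righting those that have fallen over, and let go of them. Then nest them all one inside another into a single straight stack in the sleeve of the blue-based holder, each fully home with its shoulder on the rim below, and close the top beaker with the white stopper, pushed in until its flange lies on the rim. Leave everything else on the bench where it is.

Things in the scene. Friction and masses are not known exactly. Their poses are not given: they have to be found in the camera images.
- beaker1: Plain steel stacking beaker, 106 mm tall, 0.16 kg. Origin: centre of underside; z runs up its axis to the mouth. Foot 34 mm across, widening evenly to 52 mm at 70 mm up; there a square shoulder steps out to a straight collar 64 mm across, up to the rim. Starts lying on foot and shoulder, axis 12 degrees above level. Always present.
- beaker1_collar (a point): Middle of this beaker's collar, on its axis, 88 mm from the underside; about 35 mm above the bench as it lies. Mouth 58 mm across inside, tapering below, inner floor 30 mm above the underside. Beakers are alike and may be stacked in any order: one goes 70 mm into another, with about 2 mm play, until its shoulder rests on the rim below, and so sits 36 mm higher.
- beaker2: Plain steel stacking beaker, 106 mm tall, 0.16 kg. Origin: centre of underside; z runs up its axis to the mouth. Foot 34 mm across, widening evenly to 52 mm at 70 mm up; there a square shoulder steps out to a straight collar 64 mm across, up to the rim. Starts lying on foot and shoulder, axis 12 degrees above level; may be absent.
- beaker2_collar (a point): Middle of this beaker's collar, on its axis, 88 mm from the underside; about 35 mm above the bench as it lies.
- beaker3: Plain steel stacking beaker, 106 mm tall, 0.16 kg. Origin: centre of underside; z runs up its axis to the mouth. Foot 34 mm across, widening evenly to 52 mm at 70 mm up; there a square shoulder steps out to a straight collar 64 mm across, up to the rim. Starts standing on the bench; may be absent.
- beaker3_collar (a point): Middle of this beaker's collar, on its axis, 88 mm from the underside.
- beaker4: Plain steel stacking beaker, 106 mm tall, 0.16 kg. Origin: centre of underside; z runs up its axis to the mouth. Foot 34 mm across, widening evenly to 52 mm at 70 mm up; there a square shoulder steps out to a straight collar 64 mm across, up to the rim. Starts standing on the bench; may be absent.
- beaker4_collar (a point): Middle of this beaker's collar, on its axis, 88 mm from the underside.
- stopper: White plastic tapered stopper, 80 mm tall, 0.12 kg, standing on its narrow end. Origin: centre of underside; z up its axis. Taper 40 mm across at the bottom to 52 mm at 40 mm up, then a flange 64 mm across, 6 mm thick, then a round knob 26 mm across from 46 to 80 mm. It goes 40 mm into a beaker's mouth, until the flange rests on the rim.
- holder: Fixed holder: blue plate 130 x 130 x 10 mm with an upright dark steel sleeve, tapered inside like a beaker. Origin: centre of the plate's underside, on the bench; z up. A beaker seated in the sleeve has its underside 14 mm above this origin, the next ones 50, 86 and 122 mm; the stopper's underside ends at 44 mm + 36 mm per beaker.
- holder_rim (a point): Centre of the mouth of the holder's sleeve, 84 mm above the bench; 65 mm across outside, about 57 mm inside.
- glass_beaker: Straight-sided glass beaker, 72 mm across, 95 mm tall, among the beakers; does not belong to the set, leave it. Origin: centre of its underside.
- dish: Shallow white ceramic dish, 90 mm across, 16 mm high; leave it. Origin: centre of its underside.
- reagent_bottle: Amber bottle, 72 mm across, 170 mm tall; leave it. Origin: centre of its underside.
- jar: Clear jar, 84 mm across, 110 mm tall; leave it. Origin: centre of its underside.
- spatula: Spatula 180 mm long lying flat; leave it. Origin: centre of its underside at its middle.
- screwdriver: Screwdriver lying flat; leave it. Origin: centre of its underside at its middle.
- tape_roll: Cardboard tape roll, 80 mm across, 24 mm high; leave it. Origin: centre of its underside.

How it is judged:
By the outcome, as a careful person would: the job done as asked, in the order asked, and still so for the second after the job is handed in, with the robot touching nothing.
Of beaker2, beaker3, beaker4 only 2 to 3 are there at a start; the rules pass over those that are not, and their reading is None.
At some moment in a run one of beaker3, beaker4, stopper may be knocked a few centimetres aside while the robot is not near it.
It also fails if it takes over 210 s, if anything falls off the work surface, if the arm or the gripper's body presses on something with over 40 N, if the wrist force passes 120 N, or if a joint passes its speed limit or range.

## Robot

A 6-joint arm with a two-finger parallel gripper is mounted at the origin on the work surface. World frame = base frame: x ahead of the robot, y to its left, z up, the work surface at z = 0. Lengths are in mm, angles in rad, forces in N, time in s.
With the tool pointing down it reaches from about 350 to 725 mm from the base axis. Payload 6 kg.
Tool frame: the origin (TCP) lies at the very end of the fingers, on their centre line; the grasp point (between the pads) lies 19 mm behind it; z points along the fingers, y is the direction in which the jaws open and shut (so a half turn about z gives the same grasp; the last joint's range is limited). The gripper opens to 85 mm and grips with 20 to 120 N. Pads are 22 mm wide; open, the fingers measure 114 mm over their backs; the gripper's body (76 mm by 85 mm) begins 54 mm behind the grasp point. The pads swing forward as they close: fully open they stand 13 mm farther back than shut.
Start: joints at [-0.806, 0.04, 0.085, 0, -1.615, -0.334], TCP at [250.564, -545.152, 231.261] pointing down, gripper open.
Joint ranges: [-2.56, 2.56], [-1.29, 2.01], [-1.08, 1.49], [-3.29, 1.98], [-2.81, -0.18], [-2.99, 2.99]. Speed limits (rad/s): [2.57, 2.57, 3.01, 3.14, 3.14, 3.14].

## Interface

Orientations are given as [roll, pitch, yaw] about the fixed x, y, z axes, in that order (R = Rz(yaw) Ry(pitch) Rx(roll)).
In Python, from rig import ctrl, grab_frame gives the robot as it stands. The module is installed in compiled form; this text tells all that it offers.
- The arm moves only by the tool arm_command, never from a script. Its argument "motion" is a list of rows, each a list of 4 numbers: the shift along the tool's x, y, z in units of 60 mm (1.0 is 60 mm), then the turn about the tool's z in units of 5 degrees (1.0 is 5 degrees). A call has exactly 8 rows; each row is the pose to reach, as a shift and turn from the pose commanded when the call began, along the tool's axes at that moment; what a row does not reach only later rows make up. A row lasts 1/8 s, in which the tool goes at most 62.5 mm and 10.7 degrees, less where a joint would pass 70% of its speed; a pose out of reach is approached as far as the arm can. A call with a gripper value outside its range is refused whole. "grip" is the closure, from -1 (fully open) to 1 (shut), set as the call begins (left out, the last holds). The fingers move at their own pace and stop on an object; the grip force is fixed at half the most. Time passes only in rows, so rows that repeat a pose let the fingers close, or fill a call up. It gives the time, the measured TCP pose, the force and the opening at its end, in the units of the state.
- ctrl.read_state(): the state, without advancing time (a new reading comes with each control period).
- grab_frame(name): name is "scene" or "top" or "wrist"; returns a dict with "image" (400x640x3 uint8, red, green, blue), "range_z" (400x640 float32, mm along the optical axis (not along the pixel's ray), 0 where there is no reading), "camera_matrix" (3x3 intrinsics, pixels), "dist" ([k1, k2, p1, p2, k3] as OpenCV has them; the pictures are not rectified), "T" (4x4, takes a point from camera to world coordinates). Camera axes: x right, y down, z forward; pixel columns grow to the right and rows downward; lengths in mm; the calibration is good to about 2 mm. A picture is of the moment at which its call begins.
- ctrl.hand_in(): hands the job in, once; it reports no verdict.
The state is a dict: "clock": time; "joints": joint angles; "dq": joint speeds; "joint_efforts": joint torques, N m; "eef_pos": TCP position; "orientation": TCP orientation; "force": force on the tool from outside, world axes, zero at the start; "ft_torque": the same for the moment, N m; "grip_width": opening from 0.0 (shut) to 1.0 (fully open).
Only numpy, scipy, OpenCV 4.12 (cv2) and the standard library are available. Lean on these libraries where they do the work, as an engineer would, in place of code of your own. Each camera call takes 0.05 s, during which the arm holds its last target.

## Working session

There is one attempt and no reset: what is moved stays moved. The work goes in short steps, Python scripts to look and compute and a tool call to move; the robot and the scene stay as the last step left them, time stands still between calls to the robot, and variables do not carry over. Pictures are saved under pics/ and viewed, and the job is handed in when it is done.

Besides the shell and the picture viewer there is one more tool, called after ">>>" in YAML: its name, and indented under it one key for each argument. arm_command: Moves the arm, as the interface text tells. Its arguments: {"type":"object","properties":{"motion":{"type":"array"},"grip":{"type":"number"}},"required":["motion"]}

```bash
mkdir -p pics; ls
python3 - <<'E'
from rig import ctrl, grab_frame
import cv2
print(ctrl.read_state())
for n in ("scene","top","wrist"):
    f=grab_frame(n); cv2.imwrite(f"pics/{n}0.png",f["image"][:,:,::-1]); print(n,f["camera_matrix"].tolist(),f["dist"],f["T"].round(3).tolist())
E
```

```text
pics
{'clock': 0.0, 'joints': array([-8.06253038e-01,  4.07994712e-02,  8.38043434e-02, -4.86662883e-04,
       -1.61547950e+00, -3.33723662e-01]), 'dq': array([-9.55584970e-04,  9.51790699e-05,  1.43893085e-04,  9.56725731e-04,
       -1.37918703e-03, -1.68207245e-03]), 'joint_efforts': array([-1.95912035e-03, -3.68212080e+01,  3.47411120e+01,  6.93226799e+00,
       -5.41743750e-03,  1.00131588e-04]), 'eef_pos': array([ 250.52891184, -544.83337499,  230.27777659]), 'orientation': array([ 3.13984768e+00, -9.03602636e-05, -2.71075162e+00]), 'force': array([ 0.04805412,  0.11548915, -0.30440269]), 'ft_torque': array([-0.02025843, -0.04557648, -0.01306064]), 'grip_width': 1.000773274250337}
scene [[380.08363752157055, 0.0, 324.8807787846133], [0.0, 380.08363752157055, 197.92373599398042], [0.0, 0.0, 1.0]] [-0.0346318  0.         0.         0.         0.       ] [[0.056, 0.824, -0.564, 1205.457], [0.998, -0.041, 0.039, -41.239], [0.009, -0.566, -0.825, 1045.382], [0.0, 0.0, 0.0, 1.0]]
top [[435.8433624190132, 0.0, 328.8652903008177], [0.0, 435.8433624190132, 199.89844497547497], [0.0, 0.0, 1.0]] [-0.09641685  0.          0.          0.          0.        ] [[0.025, -0.982, 0.19, 288.049], [-1.0, -0.025, 0.003, -7.541], [0.002, -0.19, -0.982, 1565.847], [0.0, 0.0, 0.0, 1.0]]
wrist [[281.74494119414186, 0.0, 320.6969216423388], [0.0, 281.74494119414186, 197.9960009987591], [0.0, 0.0, 1.0]] [0.00856214 0.         0.         0.         0.        ] [[-0.418, 0.862, 0.286, 175.159], [0.909, 0.395, 0.135, -578.521], [0.003, 0.316, -0.949, 372.861], [0.0, 0.0, 0.0, 1.0]]
```

View pics/scene0.png

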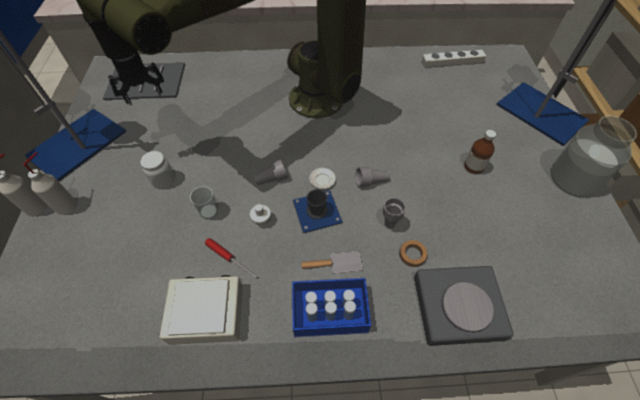

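View pics/top0.png

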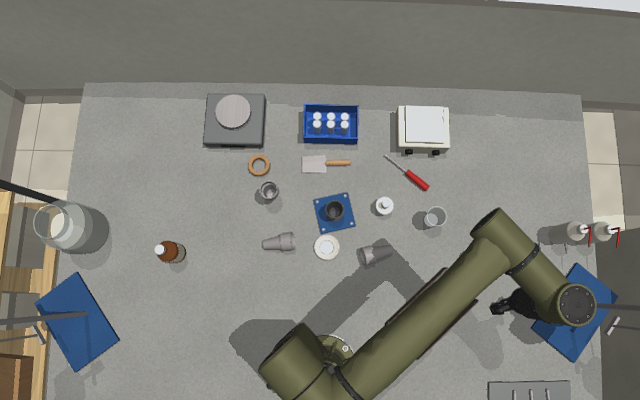

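View pics/wrist0.png

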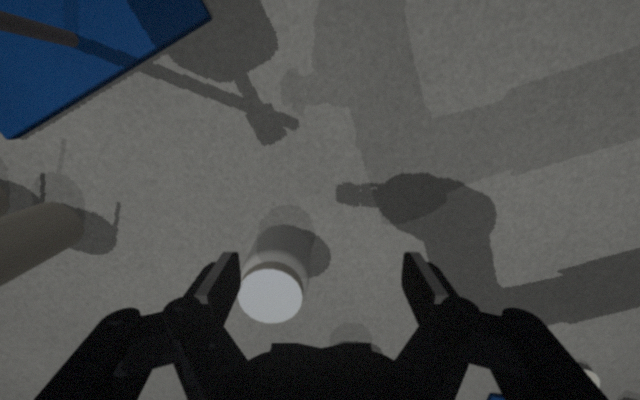

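The top view shows the holder at (334,211), with fallen beakers near (278,242) and (376,253) and a standing beaker at (268,190). The stopper is at (384,205), the glass beaker at (434,217) and the dish at (326,247). The fourth beaker is absent. I'll measure next.

```bash
cat > h.py <<'E'
import numpy as np, cv2
from rig import ctrl, grab_frame
def ray(f,uv):
    p=cv2.undistortPoints(np.array([[uv]],float),f["camera_matrix"],f["dist"])[0,0]
    T=f["T"]; return T[:3,3], T[:3,:3]@np.array([p[0],p[1],1.])
def onplane(f,uv,z):
    o,d=ray(f,uv); return o+d*(z-o[2])/d[2]
def cloud(f):
    h,w=f["range_z"].shape
    u,v=np.meshgrid(np.arange(w),np.arange(h))
    p=cv2.undistortPoints(np.stack([u,v],-1).reshape(-1,1,2).astype(float),f["camera_matrix"],f["dist"]).reshape(h,w,2)
    c=np.dstack([p,np.ones((h,w))])*f["range_z"][...,None]
    return c@f["T"][:3,:3].T+f["T"][:3,3]
def crop(f,name,x0,y0,x1,y1,s):
    cv2.imwrite("pics/"+name,cv2.resize(f["image"][y0:y1,x0:x1,::-1],None,fx=s,fy=s,interpolation=cv2.INTER_CUBIC))
def move(goal,yaw=None):
    s=ctrl.read_state(); p=s["eef_pos"]; y=s["orientation"][2]
    d=np.array(goal)-p
    u=np.array([np.cos(y)*d[0]+np.sin(y)*d[1], np.sin(y)*d[0]-np.cos(y)*d[1], -d[2]])/60
    t=0
    if yaw is not None:
        t=-((yaw-y+np.pi/2)%np.pi-np.pi/2)
    print("pos",p.round(1),"yaw",round(y,3),"j6",s["joints"][5].round(2),"clock",round(s["clock"],2)); print("  shift",u.round(3),"turn5",round(np.degrees(t)/5,2))
E
python3 - <<'E'
from h import *
f=grab_frame("top"); g=grab_frame("scene")
crop(f,"t1.png",220,140,460,290,3.3); crop(g,"s1.png",130,140,450,290,2.5)
C=cloud(f)
# objects above bench in working area
import numpy as np
m=((C[...,2]>8)&(f["range_z"]>0)).astype(np.uint8)
m[:140]=0;m[290:]=0;m[:,:140]=0;m[:,460:]=0
n,l,st,_=cv2.connectedComponentsWithStats(m)
for i in range(1,n):
    if st[i,4]<25: continue
    P=C[l==i]; print(st[i], P.mean(0).round(0), P.min(0).round(0),P.max(0).round(0))
E
```

```text
[203 140  61   9 465] [785. 348.  43.] [776. 246.   8.] [804. 466.  64.]
[303 140  55   6 183] [805.  -9.  32.] [ 799. -100.    8.] [810.  98.  57.]
[396 140  54  16 704] [ 786. -338.   58.] [ 763. -435.    8.] [ 817. -246.   93.]
[249 155  22  21 237] [712. 256.  22.] [675. 216.   8.] [750. 294.  33.]
[385 155  45  36 217] [ 681. -309.   21.] [ 634. -369.    8.] [ 763. -207.   31.]
[325 159  25   7 127] [730. -31.  18.] [720. -74.   8.] [743.  15.  28.]
[260 180  19  20 287] [608. 209.  70.] [571. 175.  22.] [635. 235. 110.]
[ 313  192   42   42 1007] [544. -21.  21.] [467. -96.   8.] [620.  55.  90.]
[375 196  19  18 252] [ 568. -198.   52.] [ 539. -237.    9.] [ 600. -167.   87.]
[423 206  24  22 319] [ 529. -379.   62.] [ 491. -409.    8.] [ 561. -338.  101.]
[263 232  32  19 423] [429. 164.  46.] [400. 116.   8.] [465. 226.  73.]
[314 234  25  25 295] [419.   2.  13.] [378. -40.   8.] [463.  46.  24.]
[154 241  32  23 525] [379. 528. 106.] [345. 506.   8.] [418. 575. 180.]
[359 245  33  21 444] [ 398. -165.   45.] [ 357. -228.    8.] [ 429. -114.   75.]
[421 257  39  33 692] [ 305. -268.  594.] [ 281. -383.    8.] [ 355. -221.  619.]
```

View pics/t1.png

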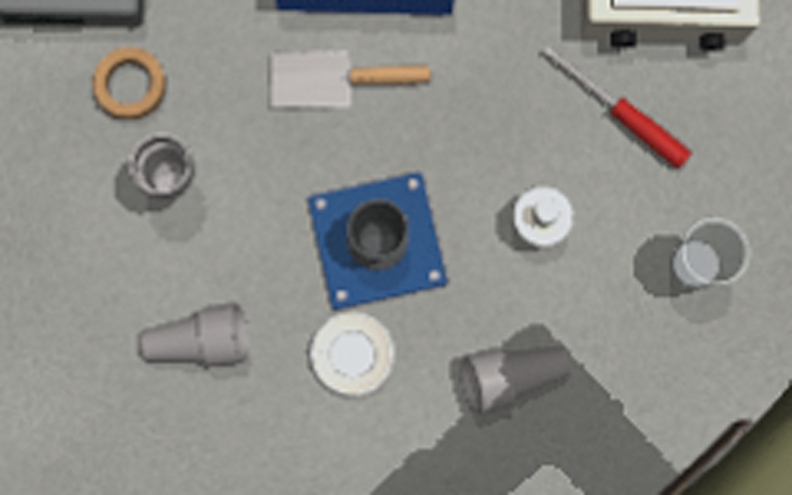

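View pics/s1.png

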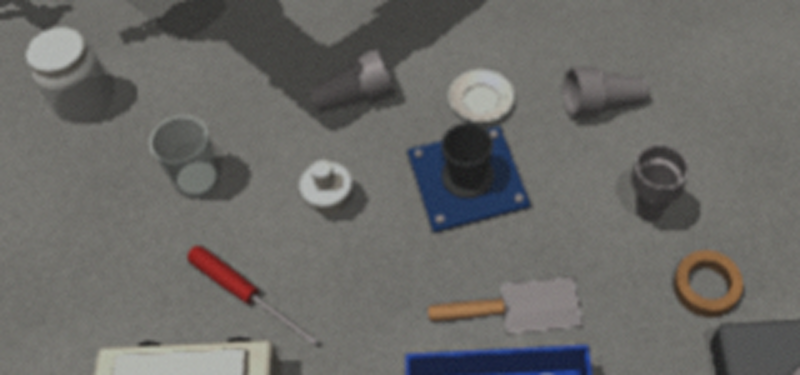

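Run:
```python
from h import *
f=grab_frame("top"); g=grab_frame("scene")
def fit(box,name):
  for lab,F in (("top",f),("scene",g)):
    C=cloud(F); P=C[(F["range_z"]>0)]
    (x0,x1,y0,y1)=box
    P=P[(P[:,0]>x0)&(P[:,0]<x1)&(P[:,1]>y0)&(P[:,1]<y1)&(P[:,2]>14)]
    hi=P[P[:,2]>52]; 
    m=P.mean(0)
    # ridge: for slices along y fit center by mid x-extents
    ys=np.arange(P[:,1].min(),P[:,1].max(),8); cs=[]
    for y in ys:
        s=P[abs(P[:,1]-y)<5]
        if len(s)>4: cs.append((y,(s[:,0].min()+s[:,0].max())/2,s[:,0].max()-s[:,0].min(),s[:,2].max()))
    cs=np.array(cs); print(name,lab,len(P)); print(cs.round(0).tolist())
    k=np.polyfit(cs[1:-1,0],cs[1:-1,1],1); print("slope dx/dy",k, "yext",P[:,1].min(),P[:,1].max(), "ztop",P[:,2].max())
fit((385,480,100,240),"A"); fit((340,445,-240,-100),"B")
C=cloud(f)
# standing things: fit circle to top band
def circ(F,box,z0,z1,name):
    C=cloud(F);P=C[F["range_z"]>0];(x0,x1,y0,y1)=box
    P=P[(P[:,0]>x0)&(P[:,0]<x1)&(P[:,1]>y0)&(P[:,1]<y1)&(P[:,2]>z0)&(P[:,2]<z1)]
    if len(P)<4: print(name,len(P));return
    c,r=cv2.minEnclosingCircle(P[:,:2].astype(np.float32)); print(name,len(P),np.round(c,1),round(r,1),P.mean(0).round(1))
for n,F in (("top",f),("scene",g)):
    circ(F,(550,660,150,260),90,115,n+" b3 rim")
    circ(F,(480,610,-90,50),70,95,n+" holder rim")
    circ(F,(520,620,-250,-150),38,55,n+" stop flange")
    circ(F,(520,620,-250,-150),70,90,n+" stop knob")
    circ(F,(370,480,-50,60),10,30,n+" dish")
# blue plate
hsv=cv2.cvtColor(f["image"],cv2.COLOR_RGB2HSV)
m=cv2.inRange(hsv,(100,120,50),(125,255,255)); m[:185]=0;m[240:]=0;m[:,:305]=0;m[:,365:]=0
c=max(cv2.findContours(m,0,2)[0],key=cv2.contourArea); r=cv2.minAreaRect(c); print(r, onplane(f,r[0],10).round(1))
for q in cv2.boxPoints(r): print(onplane(f,q,10).round(1))
```

```text
A top 402
[[116.0, 414.0, 20.0, 50.0], [124.0, 435.0, 60.0, 67.0], [132.0, 434.0, 60.0, 74.0], [140.0, 433.0, 62.0, 71.0], [148.0, 432.0, 64.0, 70.0], [156.0, 433.0, 63.0, 67.0], [164.0, 433.0, 52.0, 65.0], [172.0, 430.0, 46.0, 59.0], [180.0, 428.0, 42.0, 56.0], [188.0, 426.0, 39.0, 56.0], [196.0, 426.0, 39.0, 48.0], [204.0, 425.0, 36.0, 43.0], [212.0, 423.0, 32.0, 45.0], [220.0, 423.0, 32.0, 42.0]]
slope dx/dy [-1.32775146e-01  4.52140297e+02] yext 116.04381591184334 226.60479194249473 ztop 74.04761846171141
A scene 454
[[114.0, 426.0, 44.0, 58.0], [122.0, 436.0, 65.0, 73.0], [130.0, 434.0, 68.0, 73.0], [138.0, 438.0, 55.0, 70.0], [146.0, 439.0, 52.0, 69.0], [154.0, 438.0, 54.0, 67.0], [162.0, 437.0, 48.0, 66.0], [170.0, 433.0, 40.0, 59.0], [178.0, 431.0, 39.0, 55.0], [186.0, 431.0, 32.0, 52.0], [194.0, 430.0, 33.0, 48.0], [202.0, 429.0, 34.0, 46.0], [210.0, 425.0, 37.0, 43.0], [218.0, 426.0, 25.0, 39.0]]
slope dx/dy [-1.27409642e-01  4.54653988e+02] yext 114.25176410557896 226.13815962204603 ztop 72.96048985782238
B top 407
[[-228.0, 410.0, 21.0, 37.0], [-220.0, 412.0, 32.0, 38.0],
[... 1136 characters left out ...]
] 32.0 [549.3 -20.7  81.4]
top stop flange 193 [ 569.7 -199. ] 32.2 [ 566.9 -198.5   46.2]
top stop knob 44 [ 569.8 -198.8] 13.8 [ 568.3 -199.    79.5]
top dish 241 [431.6  11.8] 59.6 [419.6   2.5  14. ]
scene b3 rim 188 [601.2 205.6] 34.0 [602.4 205.4 101.2]
scene holder rim 167 [543.  -22.9] 32.4 [540.7 -23.3  80.9]
scene stop flange 217 [ 568.4 -201.4] 32.6 [ 574.4 -199.4   47.8]
scene stop knob 61 [ 568.  -200.6] 13.1 [ 570.  -200.1   80.1]
scene dish 281 [425.9  -1.9] 55.4 [414.1   1.4  14.5]
((333.9587707519531, 212.56468200683594), (34.27500534057617, 35.03426742553711), 77.47119140625) [542.4 -22.7  10. ]
[588.1  54.   10. ]
[619.5 -69.8  10. ]
[497.1 -98.6  10. ]
[466.7  23.6  10. ]
```

Run:
```python
from h import *
move((391.5,-140,150),1.834)
```

```text
pos [ 250.6 -545.1  231.1] yaw -2.711 j6 -0.33 clock 0.35
  shift [-4.954  5.153  1.351] turn5 -16.08
```

>>> arm_command:
  motion:
    - [-1.0,1.0,0,-2]
    - [-2,2,0,-4]
    - [-3,3,0,-6]
    - [-4,4,0,-8]
    - [-4.95,5.15,0.4,-10]
    - [-4.95,5.15,0.8,-12]
    - [-4.95,5.15,1.35,-14]
    - [-4.95,5.15,1.35,-16.1]
  grip: -1

```text
clock: 1.35
eef_pos: [390.7, -137.8, 147.5]
orientation: [3.139, 0.002, -1.296]
force: [-0.3, 0.1, 2.0]
grip_width: 1.0
```

Run:
```python
from h import *
move((391.5,-140,150),1.834)
f=grab_frame("wrist"); crop(f,"w1.png",0,0,640,400,1)
C=cloud(f);P=C[f["range_z"]>0]
P=P[(P[:,0]>340)&(P[:,0]<445)&(P[:,1]>-240)&(P[:,1]<-100)&(P[:,2]>14)&(P[:,2]<80)]
a=1.834;d=np.array([np.cos(a),np.sin(a)]);n=np.array([-d[1],d[0]]);o=np.array([391.5,-140])
s=(P[:,:2]-o)@d;t=(P[:,:2]-o)@n
for q in range(-100,40,10):
    k=abs(s-q)<5
    if k.sum()>5: print(q,t[k].min().round(1),t[k].max().round(1),((t[k].min()+t[k].max())/2).round(1),P[k,2].max().round(1),k.sum())
print(s.min(),s.max())
```

```text
pos [ 390.7 -137.8  147.5] yaw -1.296 j6 0.12 clock 1.35
  shift [ 0.039 -0.002 -0.041] turn5 0.13
-90 -14.2 17.2 1.5 34.3 126
-80 -15.1 19.4 2.1 37.1 469
-70 -16.9 20.3 1.7 41.7 493
-60 -17.9 22.4 2.2 45.0 526
-50 -18.6 23.3 2.4 48.6 576
-40 -20.5 25.6 2.5 51.9 603
-30 -21.3 27.6 3.1 56.0 652
-20 -27.6 34.0 3.2 64.5 860
-10 -27.5 34.2 3.4 66.7 811
0 -27.7 34.5 3.4 69.1 803
10 -27.9 34.8 3.5 70.0 568
-88.28830774519523 16.6535194351002
```

View pics/w1.png

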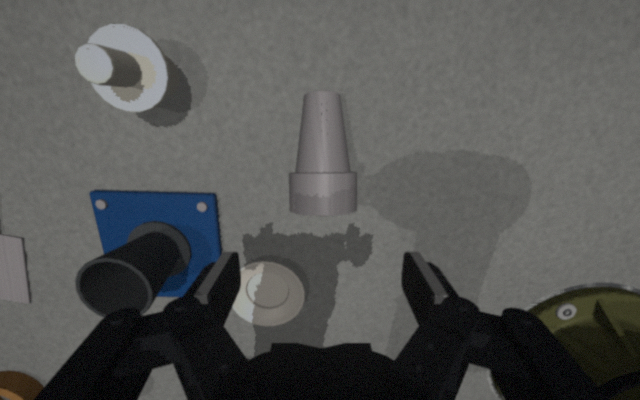

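Run:
```python
from h import *
move((387.7,-139,60),1.854);move((387.7,-139,14),1.854)
```

```text
pos [ 390.9 -137.8  147.4] yaw -1.289 j6 0.13 clock 1.4
  shift [0.004 0.056 1.456] turn5 -0.02
pos [ 390.9 -137.8  147.4] yaw -1.289 j6 0.13 clock 1.4
  shift [0.004 0.056 2.223] turn5 -0.02
```

>>> arm_command:
  motion:
    - [0,0.06,0.4,0]
    - [0,0.06,0.8,0]
    - [0,0.06,1.2,0]
    - [0,0.06,1.5,0]
    - [0,0.06,1.8,0]
    - [0,0.06,2.1,0]
    - [0,0.06,2.2,0]
    - [0,0.06,2.2,0]

```text
clock: 2.4
eef_pos: [387.9, -141.4, 18.4]
orientation: [3.141, -0.0, -1.306]
force: [0.1, 0.4, 0.8]
grip_width: 0.997
```

>>> arm_command:
  motion:
    - [0,0,0,0]
    - [0,0,0,0]
    - [0,0,0,0]
    - [0,0,0,0]
    - [0,0,0,0]
    - [0,0,0,0]
    - [0,0,0,0]
    - [0,0,0,0]
  grip: 1

```text
clock: 3.4
eef_pos: [388.9, -141.4, 19.9]
orientation: [-3.139, -0.001, -1.306]
force: [-0.8, 0.5, 5.7]
grip_width: 0.738
```

>>> arm_command:
  motion:
    - [0,0,-0.2,0]
    - [0,0,-0.4,0]
    - [0,0,-0.7,0]
    - [0,0,-1.0,0]
    - [0,0,-1.3,0]
    - [0,0,-1.5,0]
    - [0,0,-1.5,0]
    - [0,0,-1.5,0]

```text
clock: 4.4
eef_pos: [387.6, -141.1, 107.5]
orientation: [3.14, 0.001, -1.306]
force: [-0.4, 0.2, -1.7]
grip_width: 0.738
```

Run:
```python
from h import *
f=grab_frame("scene"); crop(f,"s2.png",220,100,380,240,4)
f=grab_frame("wrist"); crop(f,"w2.png",0,0,640,400,1)
print(ctrl.read_state()["grip_width"])
```

```text
0.7382001874469485
```

View pics/s2.png

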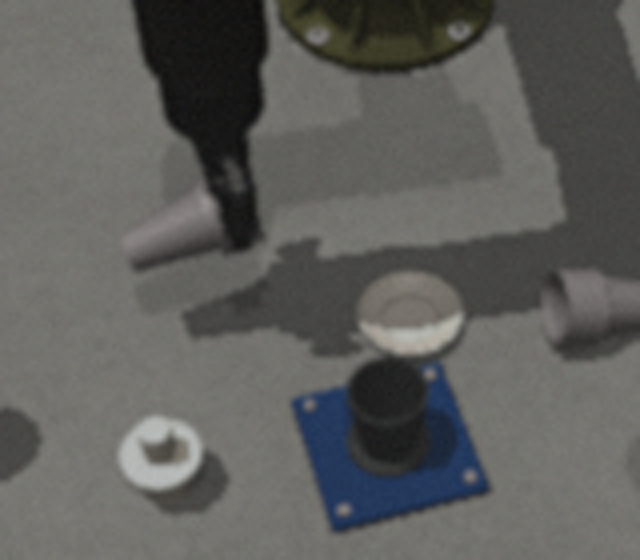

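View pics/w2.png

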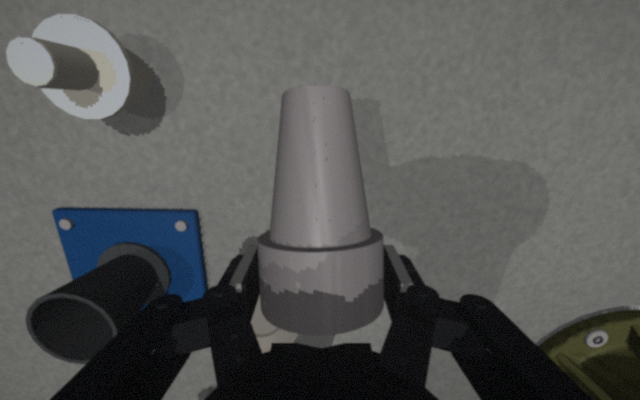

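>>> arm_command:
  motion:
    - [0,0,0.1,0]
    - [0,0,0.2,0]
    - [0,0,0.3,0]
    - [0,0,0.4,0]
    - [0,0,0.5,0]
    - [0,0,0.5,0]
    - [0,0,0.5,0]
    - [0,0,0.5,0]
  grip: -0.44

```text
clock: 5.5
eef_pos: [388.1, -141.3, 78.6]
orientation: [-3.141, -0.0, -1.306]
force: [-0.4, 0.0, -1.6]
grip_width: 0.739
```

Run:
```python
from h import *
f=grab_frame("wrist"); crop(f,"w3.png",0,0,640,400,1)
print(ctrl.read_state()["grip_width"])
```

```text
0.7322781380345037
```

View pics/w3.png

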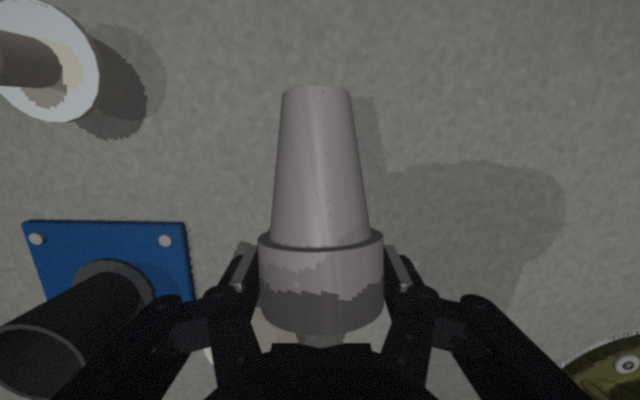

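The beaker is still held at the same tilt, so I'll keep easing the grip.

>>> arm_command:
  motion:
    - [0,0,0,0]
    - [0,0,0,0]
    - [0,0,0,0]
    - [0,0,0,0]
    - [0,0,0,0]
    - [0,0,0,0]
    - [0,0,0,0]
    - [0,0,0,0]
  grip: -0.47

```text
clock: 6.55
eef_pos: [387.9, -141.3, 78.3]
orientation: [3.142, 0.0, -1.306]
force: [-0.2, 0.5, -2.4]
grip_width: 0.737
```

Run:
```python
from h import *
f=grab_frame("wrist"); crop(f,"w4.png",0,0,640,400,1)
print(ctrl.read_state()["grip_width"])
```

```text
0.7356491008377147
```

View pics/w4.png

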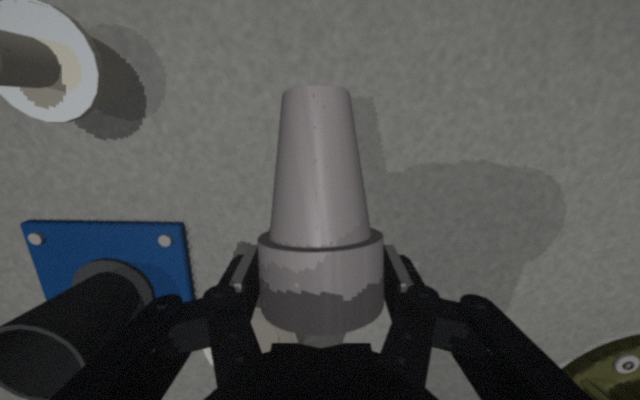

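>>> arm_command:
  motion:
    - [0,0,0,0]
    - [0,0,0,0]
    - [0,0,0,0]
    - [0,0,0,0]
    - [0,0,0,0]
    - [0,0,0,0]
    - [0,0,0,0]
    - [0,0,0,0]
  grip: -0.48

```text
clock: 7.6
eef_pos: [387.9, -141.3, 78.3]
orientation: [3.141, 0.0, -1.306]
force: [0.4, -0.2, -2.9]
grip_width: 0.741
```

```bash
cat > look.py <<'E'
from h import *
import sys
f=grab_frame("wrist"); crop(f,sys.argv[1]+".png",0,0,640,400,1)
s=ctrl.read_state();print(s["grip_width"],s["force"].round(1),s["clock"])
C=cloud(f)
# column above tool x-axis: profile near image col 320
for v in range(80,340,20):
    print(v,C[v,318].round(0),end=" ")
E
python3 look.py w5
```

```text
0.7389372926723806 [-0.2  0.1 -2.1] 7.65
80 [ 414. -234.    1.] 100 [ 409. -220.   91.] 120 [ 407. -212.   95.] 140 [ 405. -204.   97.] 160 [ 403. -197.  101.] 180 [ 400. -189.  103.] 200 [ 398. -181.  107.] 220 [ 396. -174.  111.] 240 [ 394. -166.  113.] 260 [ 393. -161.  120.] 280 [ 391. -153.  122.] 300 [ 389. -145.  124.] 320 [ 386. -137.  126.]
```

View pics/w5.png

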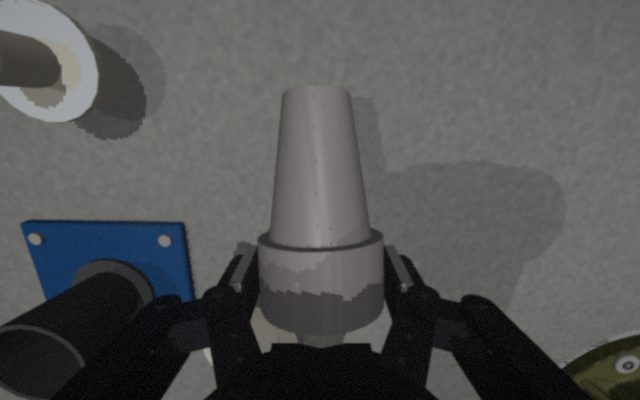

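>>> arm_command:
  motion:
    - [0,0,0,0]
    - [0,0,0,0]
    - [0,0,0,0]
    - [0,0,0,0]
    - [0,0,0,0]
    - [0,0,0,0]
    - [0,0,0,0]
    - [0,0,0,0]
  grip: -0.49

```text
clock: 8.65
eef_pos: [387.9, -141.3, 78.3]
orientation: [3.142, 0.0, -1.306]
force: [0.4, -0.7, -1.1]
grip_width: 0.743
```

```bash
python3 look.py w6
```

```text
0.7435088663642999 [ 0.1  0.2 -1.8] 8.7
80 [ 414. -234.    1.] 100 [ 409. -220.   92.] 120 [ 407. -212.   95.] 140 [ 405. -205.   98.] 160 [ 403. -197.  100.] 180 [ 401. -189.  104.] 200 [ 398. -181.  106.] 220 [ 396. -173.  109.] 240 [ 394. -166.  112.] 260 [ 393. -161.  121.] 280 [ 391. -153.  122.] 300 [ 388. -145.  124.] 320 [ 386. -137.  127.]
```

>>> arm_command:
  motion:
    - [0,0,0,0]
    - [0,0,0,0]
    - [0,0,0,0]
    - [0,0,0,0]
    - [0,0,0,0]
    - [0,0,0,0]
    - [0,0,0,0]
    - [0,0,0,0]
  grip: -0.5

```text
clock: 9.7
eef_pos: [387.9, -141.3, 78.3]
orientation: [3.142, 0.0, -1.306]
force: [0.0, -0.1, -1.5]
grip_width: 0.751
```

```bash
python3 look.py w7
```

```text
0.7502664301297719 [ 0.2 -0.4 -2.3] 9.75
80 [ 414. -234.   -2.] 100 [ 409. -220.   91.] 120 [ 407. -212.   94.] 140 [ 405. -204.   97.] 160 [ 403. -197.  100.] 180 [ 400. -189.  103.] 200 [ 398. -181.  107.] 220 [ 396. -174.  110.] 240 [ 394. -166.  113.] 260 [ 393. -162.  121.] 280 [ 391. -154.  123.] 300 [ 388. -145.  124.] 320 [ 386. -137.  126.]
```

>>> arm_command:
  motion:
    - [0,0,0,0]
    - [0,0,0,0]
    - [0,0,0,0]
    - [0,0,0,0]
    - [0,0,0,0]
    - [0,0,0,0]
    - [0,0,0,0]
    - [0,0,0,0]
  grip: -0.506

```text
clock: 10.75
eef_pos: [387.9, -141.3, 78.3]
orientation: [3.142, 0.0, -1.306]
force: [0.8, -0.6, -2.2]
grip_width: 0.755
```

```bash
python3 look.py w8
```

```text
0.7542233324894503 [-0.1 -0.1 -1.8] 10.8
80 [ 414. -234.   -0.] 100 [ 409. -220.   90.] 120 [ 407. -212.   94.] 140 [ 405. -204.   97.] 160 [ 403. -197.  101.] 180 [ 400. -189.  104.] 200 [ 398. -181.  107.] 220 [ 396. -173.  109.] 240 [ 394. -166.  113.] 260 [ 393. -161.  120.] 280 [ 391. -153.  122.] 300 [ 389. -145.  124.] 320 [ 386. -137.  126.]
```

>>> arm_command:
  motion:
    - [0,0,0,0]
    - [0,0,0,0]
    - [0,0,0,0]
    - [0,0,0,0]
    - [0,0,0,0]
    - [0,0,0,0]
    - [0,0,0,0]
    - [0,0,0,0]
  grip: -0.512

```text
clock: 11.8
eef_pos: [387.9, -141.3, 78.3]
orientation: [3.142, 0.0, -1.306]
force: [0.4, 0.1, -1.9]
grip_width: 0.755
```

```bash
python3 look.py w9
```

```text
0.7555118767253224 [-0.4  0.  -1.3] 11.85
80 [ 414. -234.   -1.] 100 [ 409. -220.   90.] 120 [ 407. -212.   94.] 140 [ 405. -204.   96.] 160 [ 403. -197.  100.] 180 [ 400. -189.  103.] 200 [ 398. -181.  106.] 220 [ 396. -173.  110.] 240 [ 394. -166.  113.] 260 [ 393. -161.  120.] 280 [ 391. -153.  122.] 300 [ 388. -145.  124.] 320 [ 386. -137.  126.]
```

>>> arm_command:
  motion:
    - [0,0,0,0]
    - [0,0,0,0]
    - [0,0,0,0]
    - [0,0,0,0]
    - [0,0,0,0]
    - [0,0,0,0]
    - [0,0,0,0]
    - [0,0,0,0]
  grip: -0.518

```text
clock: 12.85
eef_pos: [387.9, -141.3, 78.3]
orientation: [3.142, 0.0, -1.306]
force: [-0.4, 0.5, -2.8]
grip_width: 0.759
```

```bash
python3 look.py w10
```

```text
0.7599179597032572 [ 0.2 -0.  -2. ] 12.9
80 [ 414. -234.    0.] 100 [ 410. -221.   -1.] 120 [ 406. -207.   -2.] 140 [ 403. -193.   -0.] 160 [ 407. -219.  221.] 180 [ 398. -178.   63.] 200 [ 396. -172.   79.] 220 [ 395. -169.   99.] 240 [ 394. -164.  108.] 260 [ 392. -160.  118.] 280 [ 382. -117.   69.] 300 [ 380. -112.   81.] 320 [ 378. -106.   91.]
```

Run:
```python
from h import *
f=grab_frame("scene"); crop(f,"s3.png",220,100,380,240,4)
```

```text
(no output)
```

View pics/w10.png

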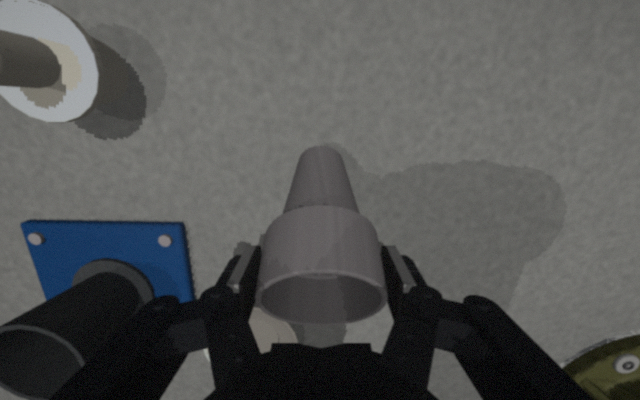

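View pics/s3.png

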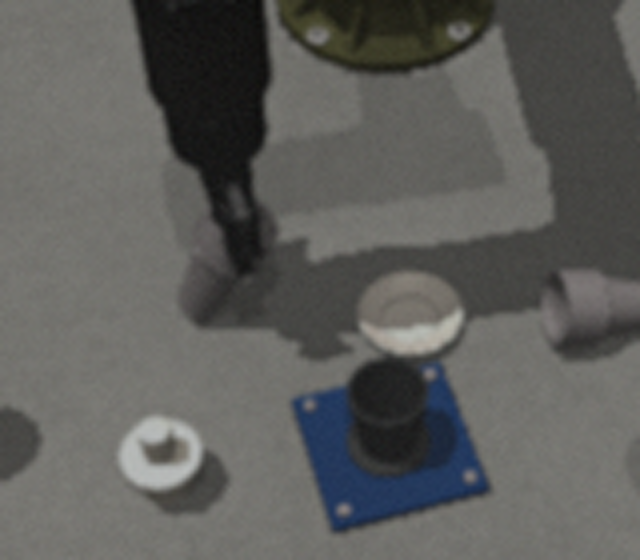

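The loosened grip let the beaker swing to about 60° of tilt. I'll raise it slightly with the same light hold so it can finish.

>>> arm_command:
  motion:
    - [0,0,-0.03,0]
    - [0,0,-0.06,0]
    - [0,0,-0.1,0]
    - [0,0,-0.15,0]
    - [0,0,-0.2,0]
    - [0,0,-0.2,0]
    - [0,0,-0.2,0]
    - [0,0,-0.2,0]

```text
clock: 13.95
eef_pos: [387.8, -141.3, 90.1]
orientation: [3.141, 0.0, -1.306]
force: [0.9, 0.1, -2.3]
grip_width: 0.759
```

```bash
python3 look.py w11
```

```text
0.7609688998569268 [-0.2  0.4 -2.4] 14.0
80 [ 414. -235.   -1.] 100 [ 410. -221.    1.] 120 [ 406. -207.    0.] 140 [ 402. -192.    1.] 160 [ 400. -186.   53.] 180 [ 398. -178.   74.] 200 [ 396. -172.   90.] 220 [ 395. -169.  110.] 240 [ 394. -164.  122.] 260 [ 392. -159.  129.] 280 [ 382. -118.   81.] 300 [ 380. -112.   92.] 320 [ 378. -106.  103.]
```

View pics/w11.png

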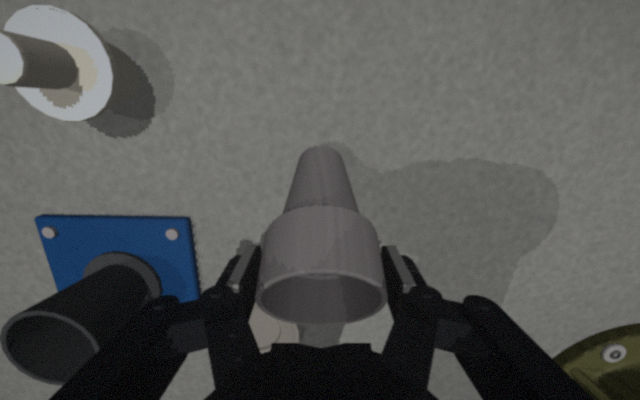

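>>> arm_command:
  motion:
    - [0,0,0,0]
    - [0,0,0,0]
    - [0,0,0,0]
    - [0,0,0,0]
    - [0,0,0,0]
    - [0,0,0,0]
    - [0,0,0,0]
    - [0,0,0,0]
  grip: -0.522

```text
clock: 15.0
eef_pos: [387.9, -141.3, 90.3]
orientation: [3.142, 0.0, -1.306]
force: [0.1, 0.3, -1.9]
grip_width: 0.761
```

```bash
python3 look.py w12
```

```text
0.7621867246282721 [ 0.7 -0.2 -2.2] 15.05
80 [ 414. -235.   -1.] 100 [ 410. -221.    0.] 120 [ 406. -207.    0.] 140 [ 402. -191.   -1.] 160 [ 400. -183.   40.] 180 [ 398. -176.   66.] 200 [ 396. -171.   87.] 220 [ 395. -169.  110.] 240 [ 394. -164.  121.] 260 [ 393. -160.  130.] 280 [ 382. -118.   82.] 300 [ 380. -112.   93.] 320 [ 379. -108.  105.]
```

View pics/w12.png

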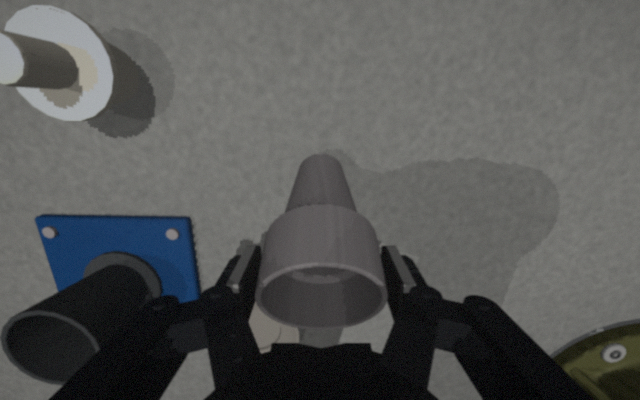

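>>> arm_command:
  motion:
    - [0,0,0.05,0]
    - [0,0,-0.1,0]
    - [0,0,0.05,0]
    - [0,0,-0.1,0]
    - [0,0,0.05,0]
    - [0,0,-0.1,0]
    - [0,0,0,0]
    - [0,0,0,0]
  grip: -0.525

```text
clock: 16.05
eef_pos: [387.6, -141.2, 89.7]
orientation: [3.141, 0.001, -1.306]
force: [-0.8, -0.2, -0.7]
grip_width: 0.763
```

```bash
python3 look.py w13
```

```text
0.7599182281573905 [-0.1  0.2 -0.4] 16.1
80 [ 414. -235.   -1.] 100 [ 410. -221.    1.] 120 [ 406. -207.   -0.] 140 [ 402. -191.   -0.] 160 [ 398. -176.   -0.] 180 [ 393. -159.   -0.] 200 [ 389. -141.   -1.] 220 [ 391. -153.   71.] 240 [ 391. -153.   98.] 260 [ 378. -105.   35.] 280 [ 377. -101.   57.] 300 [377. -99.  76.] 320 [375. -94.  88.]
```

View pics/w13.png

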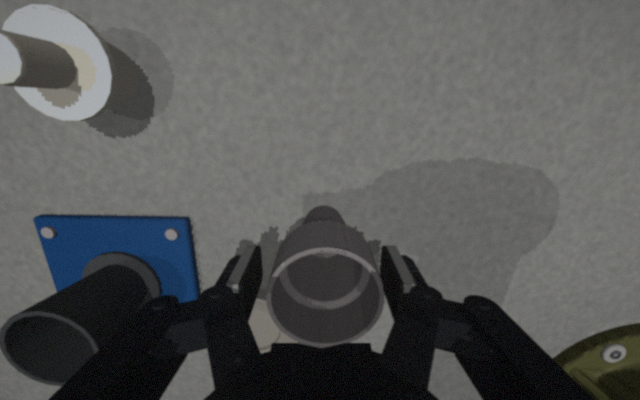

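Run:
```python
from h import *
f=grab_frame("scene"); crop(f,"s4.png",220,100,380,240,4)
w=grab_frame("wrist")
C=cloud(w)
for v in range(204,350,8): print(v,[C[v,u].round(0).tolist() for u in (290,325,360)])
```

```text
204 [[412.0, -132.0, 0.0], [382.0, -140.0, -1.0], [352.0, -148.0, 0.0]]
212 [[410.0, -125.0, 0.0], [383.0, -143.0, 28.0], [350.0, -141.0, -0.0]]
220 [[408.0, -117.0, 0.0], [387.0, -154.0, 71.0], [348.0, -134.0, 1.0]]
228 [[406.0, -110.0, 1.0], [387.0, -154.0, 84.0], [345.0, -126.0, -0.0]]
236 [[405.0, -141.0, 77.0], [387.0, -153.0, 92.0], [363.0, -150.0, 74.0]]
244 [[404.0, -142.0, 90.0], [387.0, -154.0, 103.0], [366.0, -152.0, 88.0]]
252 [[404.0, -144.0, 101.0], [387.0, -151.0, 106.0], [368.0, -153.0, 100.0]]
260 [[403.0, -142.0, 107.0], [373.0, -105.0, 33.0], [368.0, -151.0, 106.0]]
268 [[400.0, -113.0, 68.0], [373.0, -103.0, 42.0], [356.0, -128.0, 73.0]]
276 [[399.0, -111.0, 74.0], [372.0, -102.0, 52.0], [355.0, -124.0, 76.0]]
284 [[398.0, -107.0, 77.0], [372.0, -102.0, 60.0], [353.0, -118.0, 76.0]]
292 [[396.0, -102.0, 78.0], [372.0, -101.0, 69.0], [353.0, -114.0, 79.0]]
300 [[395.0, -99.0, 82.0], [372.0, -100.0, 75.0], [352.0, -111.0, 83.0]]
308 [[394.0, -97.0, 87.0], [371.0, -96.0, 79.0], [353.0, -110.0, 89.0]]
316 [[394.0, -99.0, 95.0], [371.0, -95.0, 84.0], [353.0, -109.0, 95.0]]
324 [[407.0, -219.0, 232.0], [371.0, -95.0, 91.0], [354.0, -109.0, 102.0]]
332 [[392.0, -96.0, 105.0], [371.0, -95.0, 98.0], [354.0, -108.0, 106.0]]
340 [[379.0, 3.0, 12.0], [371.0, -95.0, 104.0], [307.0, -5.0, 1.0]]
348 [[407.0, -219.0, 232.0], [388.0, -151.0, 166.0], [377.0, -153.0, 164.0]]
```

View pics/s4.png

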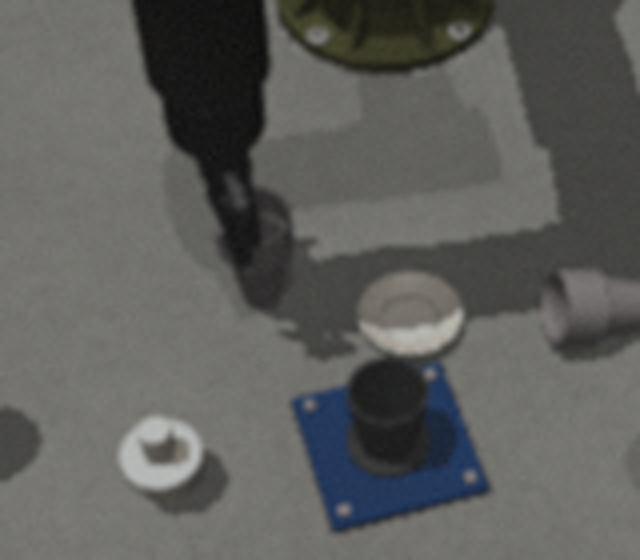

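The rim reads 106 mm all the way round, centred near (379,-123). So the first beaker has dropped upright and is standing. I'll open, rise and go to the second.

>>> arm_command:
  motion:
    - [0,0,0,0]
    - [0,0,0,0]
    - [0,0,-0.3,0]
    - [0,0,-0.7,0]
    - [0,0,-1.1,0]
    - [0,0,-1.5,0]
    - [0,0,-1.8,0]
    - [0,0,-1.8,0]
  grip: -1

```text
clock: 17.2
eef_pos: [388.6, -141.4, 200.1]
orientation: [-3.139, -0.001, -1.306]
force: [0.4, 0.3, -1.2]
grip_width: 0.999
```

Run:
```python
from h import *
move((435,136,150),-1.437)
f=grab_frame("scene"); crop(f,"s5.png",220,100,400,240,4)
```

```text
pos [ 388.6 -141.4  200.1] yaw -1.306 j6 0.12 clock 17.2
  shift [-4.259 -1.957  0.835] turn5 1.5
```

View pics/s5.png

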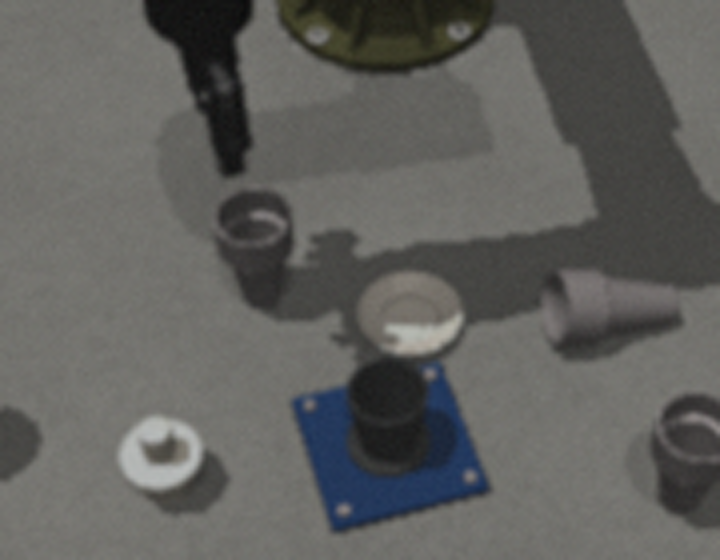

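>>> arm_command:
  motion:
    - [-0.8,-0.4,0,0.3]
    - [-1.6,-0.8,0,0.6]
    - [-2.4,-1.2,0,0.9]
    - [-3.2,-1.6,0,1.2]
    - [-4.26,-1.95,0.3,1.5]
    - [-4.26,-1.95,0.6,1.5]
    - [-4.26,-1.95,0.85,1.5]
    - [-4.26,-1.95,0.85,1.5]

```text
clock: 18.25
eef_pos: [433.2, 135.0, 145.7]
orientation: [3.139, -0.001, -1.437]
force: [-0.1, -0.3, 0.4]
grip_width: 1.002
```

Run:
```python
from h import *
move((435,136,150),-1.437)
f=grab_frame("wrist"); crop(f,"w14.png",0,0,640,400,1)
C=cloud(f);P=C[f["range_z"]>0]
P=P[(P[:,0]>385)&(P[:,0]<480)&(P[:,1]>100)&(P[:,1]<240)&(P[:,2]>14)&(P[:,2]<80)]
a=-1.437;d=np.array([np.cos(a),np.sin(a)]);n=np.array([-d[1],d[0]]);o=np.array([435,136])
s=(P[:,:2]-o)@d;t=(P[:,:2]-o)@n
for q in range(-100,40,8):
    k=abs(s-q)<4
    if k.sum()>5: print(q,t[k].min().round(1),t[k].max().round(1),((t[k].min()+t[k].max())/2).round(1),P[k,2].max().round(1),k.sum())
print(s.min(),s.max())
```

```text
pos [433.2 135.  145.7] yaw -1.437 j6 -0.62 clock 18.25
  shift [-0.012 -0.032 -0.072] turn5 -0.0
-92 -20.4 11.2 -4.6 36.1 116
-84 -21.3 13.1 -4.1 38.2 150
-76 -23.0 13.8 -4.6 41.2 176
-68 -23.7 14.8 -4.5 43.9 189
-60 -25.0 16.7 -4.1 47.3 215
-52 -25.6 17.1 -4.2 49.7 228
-44 -27.0 18.9 -4.1 52.9 267
-36 -26.6 18.6 -4.0 55.5 204
-28 -33.2 26.7 -3.2 64.2 296
-20 -35.7 26.5 -4.6 65.2 496
-12 -35.4 27.3 -4.1 67.7 501
-4 -34.5 27.5 -3.5 69.4 610
4 -35.4 27.1 -4.1 70.2 709
12 -35.1 27.6 -3.8 61.2 316
20 -28.5 19.5 -4.5 19.9 26
-95.53135223515415 17.465286825162295
```

View pics/w14.png

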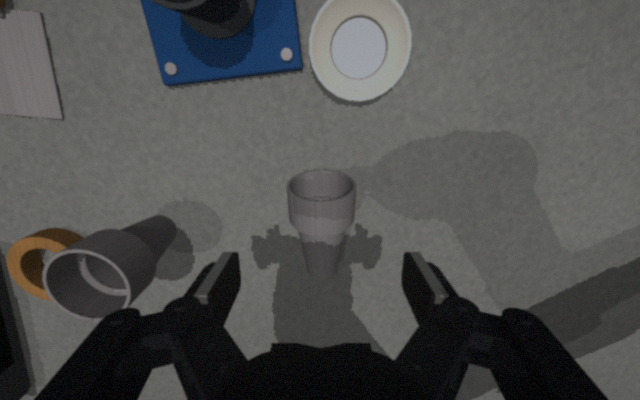

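Run:
```python
from h import *
move((430.4,139.4,16),-1.437)
```

```text
pos [433.8 135.1 147. ] yaw -1.438 j6 -0.62 clock 18.3
  shift [-0.079  0.047  2.184] turn5 -0.01
```

>>> arm_command:
  motion:
    - [-0.08,0.05,0.4,0]
    - [-0.08,0.05,0.8,0]
    - [-0.08,0.05,1.2,0]
    - [-0.08,0.05,1.5,0]
    - [-0.08,0.05,1.8,0]
    - [-0.08,0.05,2.1,0]
    - [-0.08,0.05,2.2,0]
    - [-0.08,0.05,2.2,0]

```text
clock: 19.3
eef_pos: [430.4, 140.3, 15.4]
orientation: [3.142, -0.0, -1.437]
force: [0.3, -0.1, 0.6]
grip_width: 0.998
```

>>> arm_command:
  motion:
    - [0,0,0,0]
    - [0,0,0,0]
    - [0,0,0,0]
    - [0,0,0,0]
    - [0,0,0,0]
    - [0,0,0,0]
    - [0,0,0,0]
    - [0,0,0,0]
  grip: 1

```text
clock: 20.3
eef_pos: [431.0, 140.7, 16.8]
orientation: [-3.14, 0.0, -1.436]
force: [-1.9, -0.3, 5.6]
grip_width: 0.738
```

>>> arm_command:
  motion:
    - [0,0,-0.2,0]
    - [0,0,-0.4,0]
    - [0,0,-0.6,0]
    - [0,0,-0.8,0]
    - [0,0,-1.0,0]
    - [0,0,-1.0,0]
    - [0,0,-1.0,0]
    - [0,0,-1.0,0]

```text
clock: 21.3
eef_pos: [430.0, 140.2, 74.6]
orientation: [3.141, -0.0, -1.437]
force: [0.8, 0.8, -1.7]
grip_width: 0.738
```

>>> arm_command:
  motion:
    - [0,0,0,0]
    - [0,0,0,0]
    - [0,0,0,0]
    - [0,0,0,0]
    - [0,0,0,0]
    - [0,0,0,0]
    - [0,0,0,0]
    - [0,0,0,0]
  grip: -0.505

```text
clock: 22.3
eef_pos: [430.3, 140.4, 75.3]
orientation: [3.142, 0.0, -1.437]
force: [1.4, 0.1, -1.8]
grip_width: 0.75
```

```bash
python3 look.py w15
```

```text
0.7536235475615594 [ 1.2 -0.7 -1.7] 22.35
80 [444.  45.   1.] 100 [442.  58.   1.] 120 [440.  72.   0.] 140 [438.  87.  -0.] 160 [436. 102.  -1.] 180 [434. 118.  -0.] 200 [432. 135.  -1.] 220 [432. 124.  67.] 240 [431. 138.  65.] 260 [429. 150.  67.] 280 [427. 165.  65.] 300 [431. 131. 129.] 320 [429. 143. 125.]
```

View pics/w15.png

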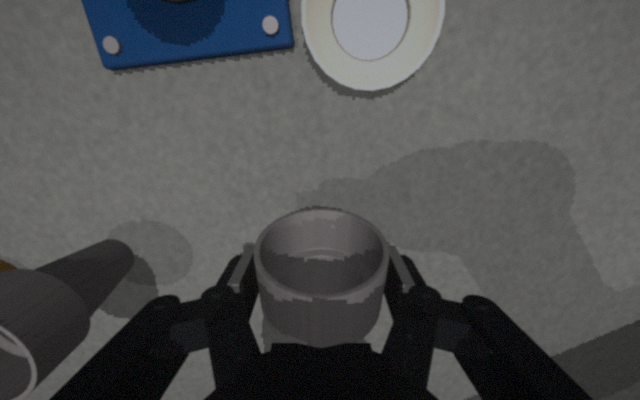

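>>> arm_command:
  motion:
    - [0,0,0,0]
    - [0,0,0,0]
    - [0,0,0,0]
    - [0,0,0,0]
    - [0,0,0,0]
    - [0,0,0,0]
    - [0,0,0,0]
    - [0,0,0,0]
  grip: -0.517

```text
clock: 23.35
eef_pos: [430.3, 140.4, 75.3]
orientation: [3.142, 0.0, -1.437]
force: [0.6, -0.8, -0.5]
grip_width: 0.758
```

```bash
python3 look.py w16
```

```text
0.7598171644090326 [-0.9 -1.1 -0.9] 23.4
80 [444.  45.  -0.] 100 [442.  58.  -2.] 120 [440.  72.  -0.] 140 [438.  87.  -0.] 160 [436. 102.   1.] 180 [434. 118.  -1.] 200 [439.  60. 218.] 220 [432. 124.  67.] 240 [431. 138.  64.] 260 [429. 150.  67.] 280 [427. 165.  65.] 300 [431. 131. 128.] 320 [429. 143. 125.]
```

View pics/w16.png

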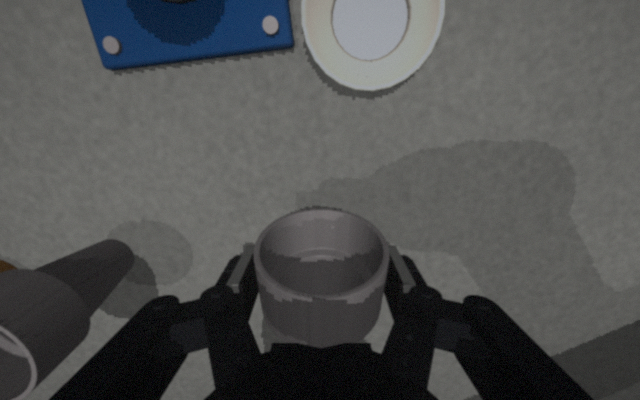

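>>> arm_command:
  motion:
    - [0,0,0,0]
    - [0,0,0,0]
    - [0,0,0,0]
    - [0,0,0,0]
    - [0,0,0,0]
    - [0,0,0,0]
    - [0,0,0,0]
    - [0,0,0,0]
  grip: -0.52

```text
clock: 24.4
eef_pos: [430.3, 140.4, 75.3]
orientation: [3.142, 0.0, -1.437]
force: [-0.3, -0.5, -0.6]
grip_width: 0.754
```

```bash
python3 look.py w17
```

```text
0.7580839155365113 [ 0.5  0.1 -1.3] 24.45
80 [444.  45.   0.] 100 [442.  58.   1.] 120 [440.  72.   0.] 140 [438.  87.  -1.] 160 [436. 102.  -0.] 180 [434. 118.   0.] 200 [432. 135.  -0.] 220 [433. 123.  68.] 240 [431. 138.  64.] 260 [429. 150.  67.] 280 [427. 166.  65.] 300 [431. 131. 128.] 320 [429. 143. 125.]
```

>>> arm_command:
  motion:
    - [0,0,0,0]
    - [0,0,0,0]
    - [0,0,0,0]
    - [0,0,0,0]
    - [0,0,0,0]
    - [0,0,0,0]
    - [0,0,0,0]
    - [0,0,0,0]
  grip: -0.523

```text
clock: 25.45
eef_pos: [430.3, 140.4, 75.3]
orientation: [3.142, 0.0, -1.437]
force: [0.9, -0.1, -0.2]
grip_width: 0.764
```

```bash
python3 look.py w18
```

```text
0.7625018467514644 [ 0.9 -0.1 -0.7] 25.5
80 [444.  45.  -1.] 100 [442.  58.  -1.] 120 [440.  72.  -1.] 140 [438.  87.   1.] 160 [436. 102.  -1.] 180 [434. 118.   0.] 200 [435. 105.  88.] 220 [432. 124.  66.] 240 [430. 143.  54.] 260 [427. 167.  39.] 280 [426. 178.  48.] 300 [424. 188.  55.] 320 [427. 167.  98.]
```

View pics/w18.png

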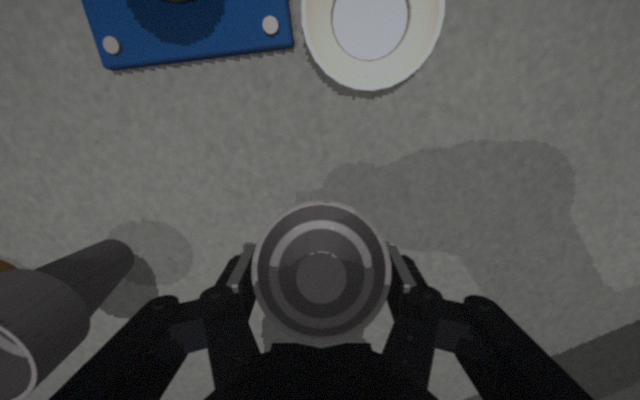

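>>> arm_command:
  motion:
    - [0,0,0,0]
    - [0,0,0,0]
    - [0,0,0,0]
    - [0,0,0,0]
    - [0,0,0,0]
    - [0,0,0,0]
    - [0,0,0,0]
    - [0,0,0,0]
  grip: -0.526

```text
clock: 26.5
eef_pos: [430.3, 140.4, 75.3]
orientation: [3.141, 0.0, -1.437]
force: [0.6, -0.2, -1.6]
grip_width: 0.761
```

```bash
python3 look.py w19;python3 - <<'E'
from h import *
f=grab_frame("scene"); crop(f,"s6.png",300,100,460,240,4)
E
```

```text
0.7625745209539015 [-1.   0.3 -1.4] 26.55
80 [444.  45.  -1.] 100 [442.  58.  -1.] 120 [440.  72.  -0.] 140 [438.  87.   0.] 160 [436. 102.   0.] 180 [434. 118.   1.] 200 [435. 105.  87.] 220 [432. 124.  66.] 240 [430. 144.  53.] 260 [427. 167.  38.] 280 [426. 178.  47.] 300 [424. 189.  55.] 320 [426. 167.  98.]
```

View pics/w19.png

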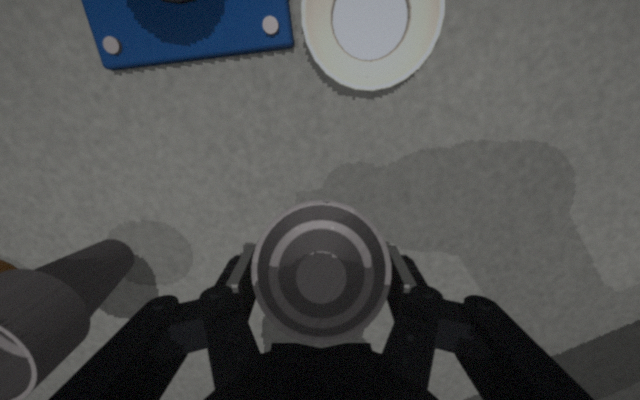

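View pics/s6.png

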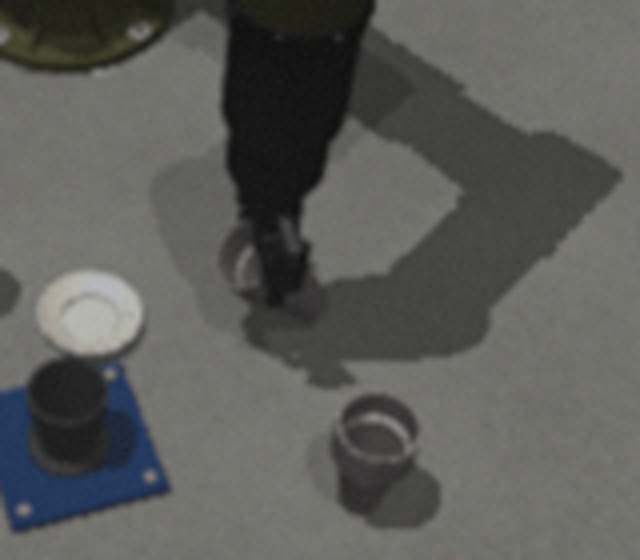

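>>> arm_command:
  motion:
    - [0,0,0,0]
    - [0,0,-0.1,0]
    - [0,0,0,0]
    - [0,0,-0.1,0]
    - [0,0,0,0]
    - [0,0,-0.1,0]
    - [0,0,0,0]
    - [0,0,0,0]
  grip: -0.526

```text
clock: 27.6
eef_pos: [429.9, 140.2, 74.6]
orientation: [3.14, -0.0, -1.437]
force: [0.0, -0.2, -2.0]
grip_width: 0.764
```

```bash
python3 look.py w20
```

```text
0.7608946828935805 [-0.4  0.  -1.3] 27.65
80 [443.  45.  -1.] 100 [441.  58.  -0.] 120 [440.  72.  -0.] 140 [438.  87.  -2.] 160 [436. 102.  -1.] 180 [434. 117.   1.] 200 [434. 104.  88.] 220 [432. 124.  66.] 240 [429. 145.  50.] 260 [427. 167.  38.] 280 [425. 178.  46.] 300 [424. 188.  54.] 320 [426. 167.  97.]
```

View pics/w20.png

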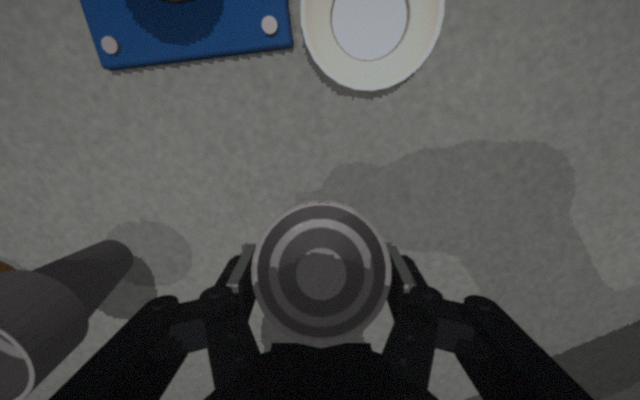

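>>> arm_command:
  motion:
    - [0,0,0,0]
    - [0,0,0,0]
    - [0,0,-0.05,0]
    - [0,0,0,0]
    - [0,0,-0.05,0]
    - [0,0,0,0]
    - [0,0,0,0]
    - [0,0,0,0]
  grip: -0.529

```text
clock: 28.65
eef_pos: [430.4, 140.4, 75.4]
orientation: [-3.141, 0.0, -1.437]
force: [-0.7, -0.6, -1.1]
grip_width: 0.763
```

```bash
python3 look.py w21
```

```text
0.7590638313229974 [-0.5 -0.   0.4] 28.7
80 [444.  45.   0.] 100 [442.  58.  -0.] 120 [440.  72.   0.] 140 [438.  87.   1.] 160 [436. 102.   1.] 180 [434. 118.  -0.] 200 [435. 108.  77.] 220 [431. 140.  30.] 240 [429. 154.  33.] 260 [427. 167.  39.] 280 [427. 165.  66.] 300 [427. 165.  84.] 320 [427. 167.  98.]
```

View pics/w21.png

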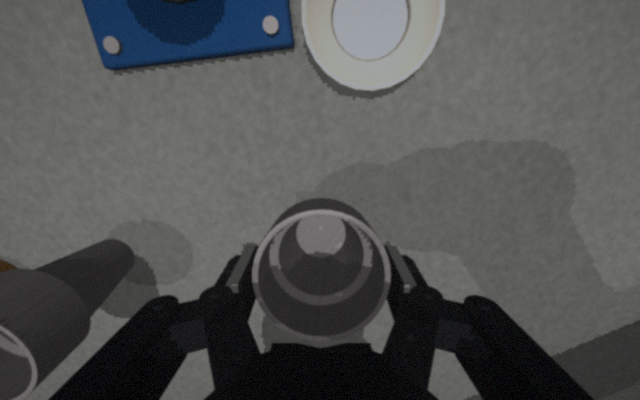

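The inner wall now reads vertical and the inner floor sits at about 31 mm, so the second beaker is upright on the bench. I'll open and rise.

>>> arm_command:
  motion:
    - [0,0,0,0]
    - [0,0,0,0]
    - [0,0,0,0]
    - [0,0,-0.3,0]
    - [0,0,-0.8,0]
    - [0,0,-1.4,0]
    - [0,0,-2.1,0]
    - [0,0,-2.5,0]
  grip: -1

```text
clock: 29.7
eef_pos: [430.9, 140.4, 229.3]
orientation: [-3.138, 0.002, -1.437]
force: [0.1, -0.5, -0.2]
grip_width: 0.998
```

```bash
cat > meas.py <<'E'
from h import *
import sys
def circ(P,z0,z1,name,r0):
    P=P[(P[:,2]>z0)&(P[:,2]<z1)]
    if len(P)<8: print(name,len(P));return
    c,r=cv2.minEnclosingCircle(P[:,:2].astype(np.float32)); print(name,len(P),np.round(c,1),"r",round(r,1),"(exp",r0,") z max",P[:,2].max().round(1))
def run(tag):
  for n in ("top","scene"):
    F=grab_frame(n); C=cloud(F); P=C[F["range_z"]>0]
    for nm,(x,y),z0,z1,r0 in (("B",(379,-123),92,116,32),("A",(430,135),92,116,32),("b3",(602,206),92,116,32),("holder",(543,-22),74,94,32.5),("flange",(569,-199),40,54,32),("knob",(569,-199),70,90,13)):
        Q=P[np.hypot(P[:,0]-x,P[:,1]-y)<70]; circ(Q,z0,z1,tag+n+" "+nm,r0)
    crop(F,tag+n+".png",*((220,140,460,290,3.3) if n=="top" else (130,120,450,290,2.5)))
run(sys.argv[1])
E
python3 meas.py m1
```

```text
m1top B 68 [ 381.9 -124.3] r 32.3 (exp 32 ) z max 112.4
m1top A 18 [425.1 130.7] r 22.8 (exp 32 ) z max 110.2
m1top b3 61 [604.  205.5] r 30.8 (exp 32 ) z max 112.8
m1top holder 81 [544.7 -21.2] r 31.9 (exp 32.5 ) z max 90.6
m1top flange 191 [ 568.8 -199. ] r 32.2 (exp 32 ) z max 53.7
m1top knob 42 [ 568.9 -200.2] r 12.7 (exp 13 ) z max 87.6
m1scene B 160 [ 381.  -124.8] r 33.8 (exp 32 ) z max 110.8
m1scene A 161 [429.1 150.8] r 34.0 (exp 32 ) z max 111.4
m1scene b3 176 [602.3 206. ] r 33.1 (exp 32 ) z max 110.7
m1scene holder 139 [543.  -22.5] r 32.6 (exp 32.5 ) z max 89.6
m1scene flange 213 [ 567.8 -200.9] r 33.1 (exp 32 ) z max 53.5
m1scene knob 61 [ 568.3 -201. ] r 13.2 (exp 13 ) z max 86.8
```

View pics/m1scene.png

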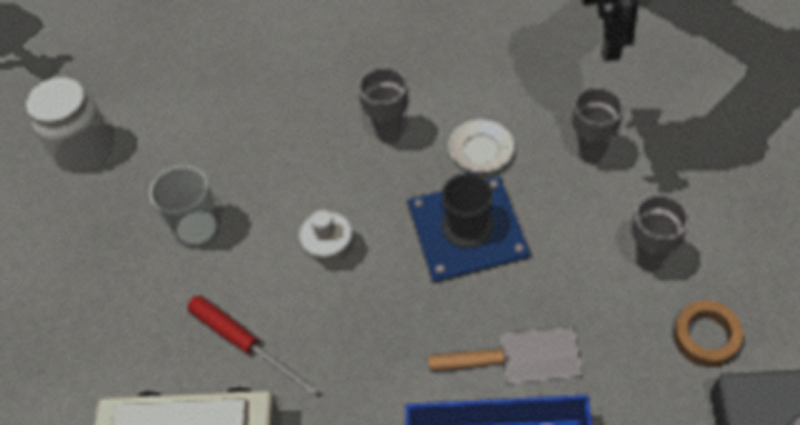

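```bash
cat > wm.py <<'E'
from h import *
import sys
# usage: wm.py tag x y zlo zhi
tag=sys.argv[1]; x,y,z0,z1=map(float,sys.argv[2:6]); R=float(sys.argv[6]) if len(sys.argv)>6 else 45
F=grab_frame("wrist"); crop(F,tag+".png",0,0,640,400,1)
C=cloud(F); P=C[F["range_z"]>0]
P=P[(np.hypot(P[:,0]-x,P[:,1]-y)<R)&(P[:,2]>z0)&(P[:,2]<z1)]
c,r=cv2.minEnclosingCircle(P[:,:2].astype(np.float32)); print(len(P),"enclosing",np.round(c,1),"r",round(r,1),"z",np.percentile(P[:,2],[5,50,95]).round(1))
A=np.c_[2*P[:,:2],np.ones(len(P))]; s=np.linalg.lstsq(A,(P[:,:2]**2).sum(1),rcond=None)[0]; print("lsq circle",s[:2].round(1),np.sqrt(s[2]+s[0]**2+s[1]**2).round(1))
E
python3 wm.py w22 429 138 100 111
```

```text
609 enclosing [427.6 154.4] r 32.2 z [100.9 105.5 106.9]
lsq circle [427.6 153.6] 30.1
```

View pics/w22.png

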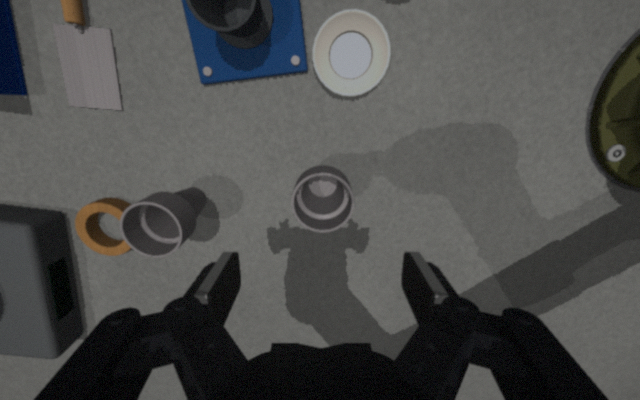

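Run:
```python
from h import *
move((427.6,153.9,72),-1.437)
```

```text
pos [430.8 140.7 227.8] yaw -1.437 j6 -0.63 clock 29.85
  shift [-0.226  0.024  2.597] turn5 0.0
```

>>> arm_command:
  motion:
    - [-0.23,0.02,0.2,0]
    - [-0.23,0.02,0.5,0]
    - [-0.23,0.02,0.9,0]
    - [-0.23,0.02,1.3,0]
    - [-0.23,0.02,1.7,0]
    - [-0.23,0.02,2.2,0]
    - [-0.23,0.02,2.6,0]
    - [-0.23,0.02,2.6,0]

```text
clock: 30.85
eef_pos: [425.3, 152.7, 65.8]
orientation: [3.136, -0.003, -1.437]
force: [-0.2, -0.1, 1.1]
grip_width: 1.002
```

>>> arm_command:
  motion:
    - [0,0,0,0]
    - [0,0,0,0]
    - [0,0,0,0]
    - [0,0,0,0]
    - [0,0,0,0]
    - [0,0,0,0]
    - [0,0,0,0]
    - [0,0,0,0]
  grip: 1

```text
clock: 31.85
eef_pos: [428.0, 154.3, 70.6]
orientation: [-3.139, 0.001, -1.437]
force: [-0.1, 0.9, 5.2]
grip_width: 0.745
```

>>> arm_command:
  motion:
    - [0,0,-0.3,0]
    - [0,0,-0.8,0]
    - [0,0,-1.4,0]
    - [0,0,-2.0,0]
    - [0,0,-2.6,0]
    - [0,0,-2.6,0]
    - [0,0,-2.6,0]
    - [0,0,-2.6,0]

```text
clock: 32.85
eef_pos: [426.8, 153.7, 224.1]
orientation: [3.139, -0.001, -1.437]
force: [-0.2, -0.6, -1.4]
grip_width: 0.739
```

```bash
python3 - <<'E'
from h import *
move((543,-22,230),-1.437)
E
python3 wm.py w23 543 -22 76 90
```

```text
pos [426.8 153.7 224.1] yaw -1.437 j6 -0.66 clock 32.85
  shift [ 3.16  -1.529 -0.099] turn5 0.0
343 enclosing [536.8   2.5] r 22.1 z [77.8 83.5 85. ]
lsq circle [538.9 -14.8] 26.0
```

View pics/w23.png

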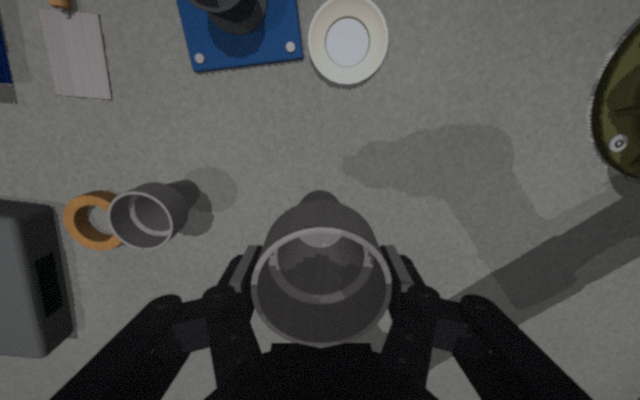

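```bash
python3 - <<'E'
from h import *
move((543,50,230),-1.437)
E
cat > held.py <<'E'
from h import *
import sys
# rim of held beaker in wrist view vs TCP
F=grab_frame("wrist"); s=ctrl.read_state(); p=s["eef_pos"]
C=cloud(F); P=C[F["range_z"]>0]
zt=p[2]+float(sys.argv[1])
k=(np.hypot(P[:,0]-p[0],P[:,1]-p[1])<42)&(abs(P[:,2]-zt)<2.5)
Q=P[k]
a=s["orientation"][2]; x=np.array([np.cos(a),np.sin(a)]); y=np.array([np.sin(a),-np.cos(a)])
L=np.c_[(Q[:,:2]-p[:2])@x,(Q[:,:2]-p[:2])@y].astype(np.float32)
L=L[abs(L[:,1])<30]
A=np.c_[2*L,np.ones(len(L))]; c=np.linalg.lstsq(A,(L**2).sum(1),rcond=None)[0]
print(len(L),"rim z",Q[:,2].mean().round(1),"centre in tool xy",c[:2].round(1),"r",np.sqrt(c[2]+c[0]**2+c[1]**2).round(1), L.min(0),L.max(0))
E
python3 held.py 35; python3 held.py 33;  python3 held.py 37
```

```text
pos [426.8 153.6 224.2] yaw -1.437 j6 -0.66 clock 32.9
  shift [ 1.971 -1.688 -0.096] turn5 0.0
2908 rim z 259.3 centre in tool xy [0.7 1.7] r 30.2 [-32.7098   -29.999437] [32.610916 29.999605]
2837 rim z 258.4 centre in tool xy [0.9 1.7] r 30.2 [-32.53887  -29.968061] [32.738903 29.98569 ]
2052 rim z 260.4 centre in tool xy [0.4 1.6] r 30.3 [-32.13991  -29.999441] [32.724644 29.970394]
```

>>> arm_command:
  motion:
    - [0.3,-0.3,0,0]
    - [0.7,-0.7,0,0]
    - [1.2,-1.1,0,0]
    - [1.6,-1.4,0,0]
    - [1.95,-1.7,0,0]
    - [1.95,-1.7,0,0]
    - [1.95,-1.7,0,0]
    - [1.95,-1.7,0,0]

```text
clock: 34.05
eef_pos: [543.6, 52.1, 225.5]
orientation: [-3.141, 0.0, -1.436]
force: [-0.6, 0.5, -1.0]
grip_width: 0.748
```

```bash
python3 wm.py w24 543 -22 79 89; python3 held.py 35; python3 meas.py m2 | egrep "holder|b3|B"
```

```text
970 enclosing [541.3 -20.3] r 32.1 z [80.1 83.4 84.8]
lsq circle [541.3 -20.3] 29.7
2925 rim z 260.5 centre in tool xy [0.7 1.7] r 30.2 [-32.24339  -29.997162] [32.61612  29.993925]
m2top B 69 [ 382.5 -123.9] r 32.4 (exp 32 ) z max 115.0
m2top b3 0
m2top holder 83 [544.9 -21.3] r 31.9 (exp 32.5 ) z max 90.1
m2scene B 158 [ 381.6 -124.1] r 34.5 (exp 32 ) z max 112.1
m2scene b3 171 [601.3 206.2] r 33.5 (exp 32 ) z max 112.1
m2scene holder 143 [542.8 -23.1] r 33.0 (exp 32.5 ) z max 90.4
```

View pics/w24.png

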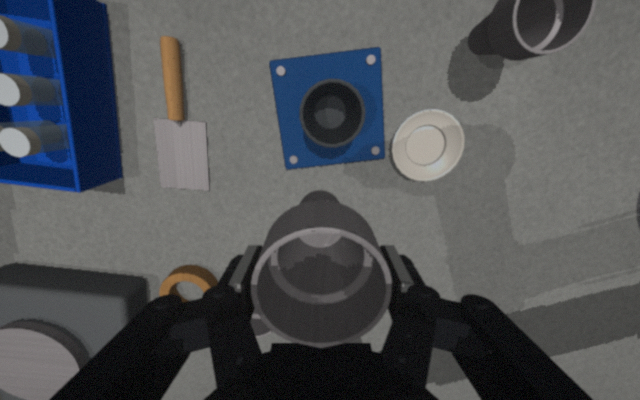

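Run:
```python
from h import *
move((543,-20,96),-1.437)
```

```text
pos [543.8  52.  225.6] yaw -1.436 j6 -0.33 clock 34.25
  shift [1.187 0.174 2.159] turn5 0.01
```

>>> arm_command:
  motion:
    - [0.3,0.05,0,0]
    - [0.7,0.1,0,0]
    - [1.1,0.17,0,0]
    - [1.19,0.17,0,0]
    - [1.19,0.17,0,0]
    - [1.19,0.17,0,0]
    - [1.19,0.17,0.2,0]
    - [1.19,0.17,0.3,0]

```text
clock: 35.25
eef_pos: [543.0, -20.1, 205.7]
orientation: [3.14, 0.0, -1.436]
force: [0.6, 0.3, -1.4]
grip_width: 0.738
```

>>> arm_command:
  motion:
    - [0,0,0.3,0]
    - [0,0,0.6,0]
    - [0,0,0.9,0]
    - [0,0,1.2,0]
    - [0,0,1.5,0]
    - [0,0,1.7,0]
    - [0,0,1.85,0]
    - [0,0,1.85,0]

```text
clock: 36.25
eef_pos: [543.2, -20.6, 95.7]
orientation: [3.141, -0.0, -1.437]
force: [0.2, -0.3, -1.2]
grip_width: 0.742
```

Run:
```python
from h import *
move((543,-20,86),-1.437); print(ctrl.read_state()["force"],ctrl.read_state()["ft_torque"])
```

```text
pos [543.2 -20.6  95.7] yaw -1.437 j6 -0.2 clock 36.25
  shift [-0.011  0.001  0.161] turn5 0.0
[ 0.24143394 -0.31077041 -1.23317179] [ 0.03873003 -0.06888306  0.02329857]
```

>>> arm_command:
  motion:
    - [0,0,0.03,0]
    - [0,0,0.06,0]
    - [0,0,0.09,0]
    - [0,0,0.12,0]
    - [0,0,0.14,0]
    - [0,0,0.14,0]
    - [0,0,0.14,0]
    - [0,0,0.14,0]

```text
clock: 37.25
eef_pos: [543.5, -20.5, 88.0]
orientation: [-3.141, 0.0, -1.437]
force: [-0.3, 1.0, -1.6]
grip_width: 0.744
```

>>> arm_command:
  motion:
    - [0,0,0,0]
    - [0,0,0,0]
    - [0,0,0,0]
    - [0,0,0,0]
    - [0,0,-0.5,0]
    - [0,0,-1.2,0]
    - [0,0,-2.0,0]
    - [0,0,-2.4,0]
  grip: -1

```text
clock: 38.25
eef_pos: [544.1, -20.7, 235.3]
orientation: [-3.138, -0.0, -1.437]
force: [0.4, 0.3, -0.4]
grip_width: 1.005
```

```bash
python3 wm.py w25 542 -20 112 128
python3 - <<'E'
from h import *
move((381.8,-124.3,230),-1.437)
E
python3 meas.py m3 | egrep "b3|B|knob"
```

```text
858 enclosing [542.3 -21.1] r 32.0 z [113.3 119.4 120.8]
lsq circle [542.4 -21.6] 30.2
pos [544.8 -20.9 237.9] yaw -1.437 j6 -0.2 clock 38.3
  shift [1.346 2.922 0.131] turn5 0.0
m3top B 70 [ 382.2 -124.1] r 32.4 (exp 32 ) z max 112.3
m3top b3 0
m3top knob 43 [ 569.6 -199. ] r 12.7 (exp 13 ) z max 85.9
m3scene B 161 [ 380.7 -123.1] r 34.9 (exp 32 ) z max 112.6
m3scene b3 177 [601.5 205. ] r 33.3 (exp 32 ) z max 111.8
m3scene knob 61 [ 569.4 -200.3] r 13.5 (exp 13 ) z max 86.3
```

View pics/w25.png

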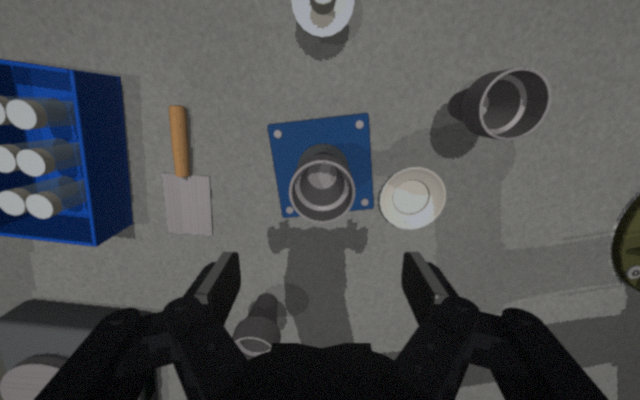

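Beaker A is home, with its rim at 120 mm as expected. Next is beaker B.

>>> arm_command:
  motion:
    - [0.2,0.4,0,0]
    - [0.4,0.9,0,0]
    - [0.6,1.4,0,0]
    - [0.9,1.9,0,0]
    - [1.1,2.4,0,0]
    - [1.34,2.92,0.1,0]
    - [1.34,2.92,0.1,0]
    - [1.34,2.92,0.1,0]

```text
clock: 39.4
eef_pos: [380.5, -123.5, 225.1]
orientation: [3.141, 0.0, -1.437]
force: [-0.3, 0.3, 0.1]
grip_width: 0.996
```

```bash
python3 wm.py w26 382 -124 100 111
python3 - <<'E'
from h import *
move((381.8,-124.3,72),-1.437)
E
```

```text
763 enclosing [ 378.8 -123.4] r 32.1 z [101.1 105.5 106.8]
lsq circle [ 379.1 -123.9] 30.3
pos [ 380.7 -123.4  225.2] yaw -1.437 j6 -0.07 clock 39.45
  shift [ 0.017 -0.017  2.554] turn5 0.0
```

>>> arm_command:
  motion:
    - [0,0,0.3,0]
    - [0,0,0.6,0]
    - [0,0,1.0,0]
    - [0,0,1.4,0]
    - [0,0,1.8,0]
    - [0,0,2.2,0]
    - [0,0,2.55,0]
    - [0,0,2.55,0]

```text
clock: 40.45
eef_pos: [378.9, -123.6, 70.1]
orientation: [3.137, 0.001, -1.437]
force: [0.4, 1.0, 0.6]
grip_width: 0.996
```

>>> arm_command:
  motion:
    - [0,0,0,0]
    - [0,0,0,0]
    - [0,0,0,0]
    - [0,0,0,0]
    - [0,0,0,0]
    - [0,0,0,0]
    - [0,0,0,0]
    - [0,0,0,0]
  grip: 1

```text
clock: 41.45
eef_pos: [381.2, -123.8, 74.2]
orientation: [-3.14, -0.001, -1.437]
force: [-0.3, 0.2, 5.7]
grip_width: 0.742
```

>>> arm_command:
  motion:
    - [0,0,-0.3,0]
    - [0,0,-0.8,0]
    - [0,0,-1.4,0]
    - [0,0,-2.0,0]
    - [0,0,-2.6,0]
    - [0,0,-2.9,0]
    - [0,0,-2.9,0]
    - [0,0,-2.9,0]

```text
clock: 42.45
eef_pos: [380.2, -123.4, 245.8]
orientation: [3.14, 0.001, -1.437]
force: [-0.8, -0.9, -2.0]
grip_width: 0.74
```

```bash
python3 held.py 35
python3 - <<'E'
from h import *
move((543,-20,245),-1.437)
E
```

```text
289 rim z 279.9 centre in tool xy [-0.2  1. ] r 30.4 [-31.608086 -29.999496] [31.506094 29.897772]
pos [ 380.1 -123.5  245.7] yaw -1.437 j6 -0.07 clock 42.5
  shift [-1.346 -2.921  0.011] turn5 0.0
```

```bash
python3 held.py 32
python3 - <<'E'
from h import *
move((544,-21,245),-1.437)
E
```

```text
2632 rim z 277.2 centre in tool xy [-0.3  1.4] r 30.2 [-33.391483 -29.983341] [31.611471 29.996778]
pos [ 380.1 -123.6  245.7] yaw -1.437 j6 -0.07 clock 42.55
  shift [-1.328 -2.936  0.011] turn5 0.0
```

>>> arm_command:
  motion:
    - [-0.2,-0.4,0,0]
    - [-0.4,-0.9,0,0]
    - [-0.6,-1.4,0,0]
    - [-0.9,-1.9,0,0]
    - [-1.1,-2.4,0,0]
    - [-1.33,-2.94,0,0]
    - [-1.33,-2.94,0,0]
    - [-1.33,-2.94,0,0]

```text
clock: 43.55
eef_pos: [544.3, -21.1, 246.0]
orientation: [3.14, -0.0, -1.437]
force: [0.1, -0.2, -2.0]
grip_width: 0.735
```

Run:
```python
from h import *
move((544,-21,134),-1.437)
f=grab_frame("wrist"); crop(f,"w27.png",0,0,640,400,1)
```

```text
pos [544.3 -21.1 246. ] yaw -1.437 j6 -0.2 clock 43.55
  shift [-0.003  0.005  1.867] turn5 0.0
```

View pics/w27.png

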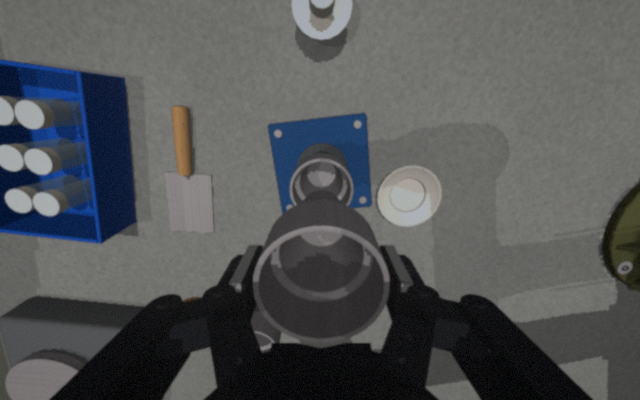

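Beaker B is held upright above the seated one. Lowering it.

>>> arm_command:
  motion:
    - [0,0,0.3,0]
    - [0,0,0.6,0]
    - [0,0,0.9,0]
    - [0,0,1.2,0]
    - [0,0,1.5,0]
    - [0,0,1.7,0]
    - [0,0,1.85,0]
    - [0,0,1.85,0]

```text
clock: 44.6
eef_pos: [544.5, -21.0, 135.3]
orientation: [3.141, -0.0, -1.437]
force: [-0.2, -0.3, -2.1]
grip_width: 0.741
```

>>> arm_command:
  motion:
    - [0,0,0.03,0]
    - [0,0,0.06,0]
    - [0,0,0.09,0]
    - [0,0,0.12,0]
    - [0,0,0.13,0]
    - [0,0,0.13,0]
    - [0,0,0.13,0]
    - [0,0,0.13,0]

```text
clock: 45.6
eef_pos: [544.7, -21.0, 128.2]
orientation: [-3.142, 0.0, -1.437]
force: [0.9, 0.1, -2.0]
grip_width: 0.737
```

>>> arm_command:
  motion:
    - [0,0,0,0]
    - [0,0,0,0]
    - [0,0,0,0]
    - [0,0,0,0]
    - [0,0,-0.5,0]
    - [0,0,-1.2,0]
    - [0,0,-2.0,0]
    - [0,0,-2.3,0]
  grip: -1

```text
clock: 46.6
eef_pos: [545.5, -21.1, 269.8]
orientation: [-3.137, -0.0, -1.437]
force: [0.8, -0.1, 0.1]
grip_width: 1.001
```

```bash
python3 wm.py w28 542 -20 148 165
python3 - <<'E'
from h import *
move((602,204,250),-1.437)
E
python3 meas.py m4 | egrep "b3|knob"
```

```text
856 enclosing [543.  -20.6] r 32.0 z [149.2 155.3 156.7]
lsq circle [543.2 -21.2] 30.3
pos [545.6 -21.2 270.7] yaw -1.437 j6 -0.2 clock 46.65
  shift [-3.594 -1.432  0.346] turn5 0.0
m4top b3 0
m4top knob 44 [ 568.9 -199.7] r 13.3 (exp 13 ) z max 87.0
m4scene b3 172 [602.  205.4] r 33.0 (exp 32 ) z max 112.1
m4scene knob 62 [ 568.8 -200.5] r 13.1 (exp 13 ) z max 85.3
```

View pics/w28.png

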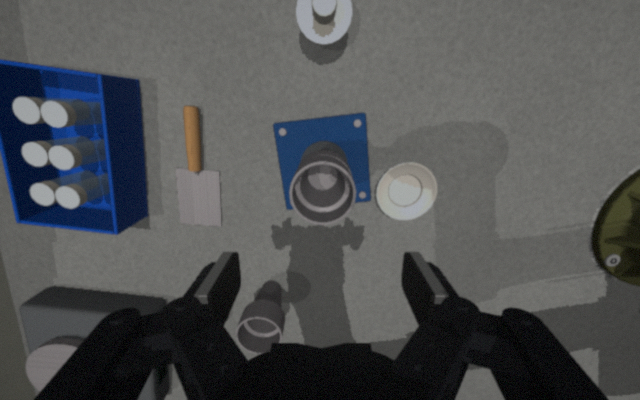

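The second rim is at 156 mm, so B is home. Next is beaker 3.

>>> arm_command:
  motion:
    - [-0.6,-0.2,0,0]
    - [-1.2,-0.5,0,0]
    - [-1.8,-0.7,0,0]
    - [-2.4,-0.9,0,0]
    - [-3.0,-1.2,0.2,0]
    - [-3.59,-1.43,0.4,0]
    - [-3.59,-1.43,0.4,0]
    - [-3.59,-1.43,0.4,0]

```text
clock: 47.75
eef_pos: [600.5, 203.7, 240.4]
orientation: [3.139, -0.001, -1.436]
force: [-0.1, 0.2, 0.5]
grip_width: 0.995
```

```bash
python3 wm.py w29 602 205 100 111
python3 - <<'E'
from h import *
move((602,205.4,72),-1.437)
E
```

```text
681 enclosing [600.3 208.2] r 32.0 z [101.  105.5 106.8]
lsq circle [600.2 207.6] 30.3
pos [600.7 203.3 241.4] yaw -1.437 j6 -0.51 clock 47.8
  shift [-0.031 -0.026  2.823] turn5 -0.0
```

View pics/w29.png

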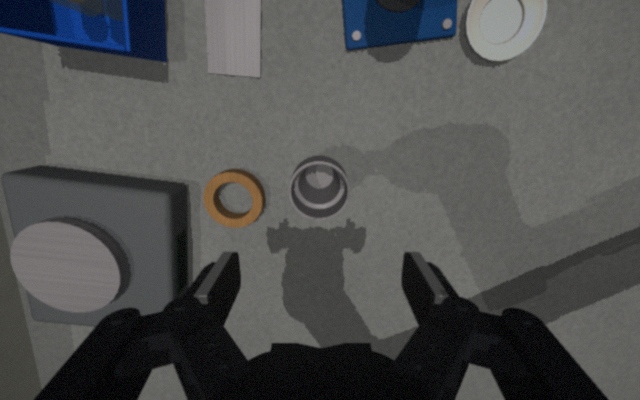

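>>> arm_command:
  motion:
    - [-0.06,-0.03,0.3,0]
    - [-0.06,-0.03,0.7,0]
    - [-0.06,-0.03,1.1,0]
    - [-0.06,-0.03,1.5,0]
    - [-0.06,-0.03,1.9,0]
    - [-0.06,-0.03,2.4,0]
    - [-0.06,-0.03,2.8,0]
    - [-0.06,-0.03,2.8,0]

```text
clock: 48.8
eef_pos: [600.5, 206.5, 70.8]
orientation: [3.137, -0.001, -1.438]
force: [0.2, -0.1, 0.4]
grip_width: 0.999
```

>>> arm_command:
  motion:
    - [0,0,0,0]
    - [0,0,0,0]
    - [0,0,0,0]
    - [0,0,0,0]
    - [0,0,0,0]
    - [0,0,0,0]
    - [0,0,0,0]
    - [0,0,0,0]
  grip: 1

```text
clock: 49.8
eef_pos: [603.1, 208.1, 76.2]
orientation: [-3.139, 0.001, -1.436]
force: [-1.4, -0.9, 6.9]
grip_width: 0.729
```

>>> arm_command:
  motion:
    - [0,0,-0.3,0]
    - [0,0,-0.8,0]
    - [0,0,-1.4,0]
    - [0,0,-2.0,0]
    - [0,0,-2.6,0]
    - [0,0,-3.3,0]
    - [0,0,-3.3,0]
    - [0,0,-3.3,0]

```text
clock: 50.8
eef_pos: [601.9, 207.9, 271.6]
orientation: [3.14, 0.001, -1.437]
force: [-0.6, -0.3, -2.0]
grip_width: 0.726
```

```bash
python3 held.py 32; python3 held.py 35;python3 - <<'E'
from h import *
move((544.2,-21,270),-1.437)
E
```

```text
2263 rim z 301.6 centre in tool xy [-0.7  1. ] r 30.3 [-33.22194  -29.993069] [31.392042 29.999321]
134 rim z 305.4 centre in tool xy [ -0.4 -39.1] r 11.6 [-11.922629 -29.977362] [ 10.395755 -29.270193]
pos [601.7 207.7 270.4] yaw -1.437 j6 -0.51 clock 50.9
  shift [3.65  1.46  0.007] turn5 0.01
```

>>> arm_command:
  motion:
    - [0.6,0.2,0,0]
    - [1.2,0.5,0,0]
    - [1.8,0.7,0,0]
    - [2.4,0.9,0,0]
    - [3.0,1.2,0,0]
    - [3.65,1.45,0,0]
    - [3.65,1.45,0,0]
    - [3.65,1.45,0,0]

```text
clock: 51.9
eef_pos: [545.0, -20.8, 271.2]
orientation: [3.14, 0.0, -1.437]
force: [-0.0, -0.6, -1.5]
grip_width: 0.723
```

Run:
```python
from h import *
move((544.5,-21.3,172),-1.437)
f=grab_frame("wrist"); crop(f,"w30.png",0,0,640,400,1)
```

```text
pos [545.  -20.8 271.2] yaw -1.437 j6 -0.2 clock 51.9
  shift [0.007 0.01  1.653] turn5 -0.0
```

View pics/w30.png

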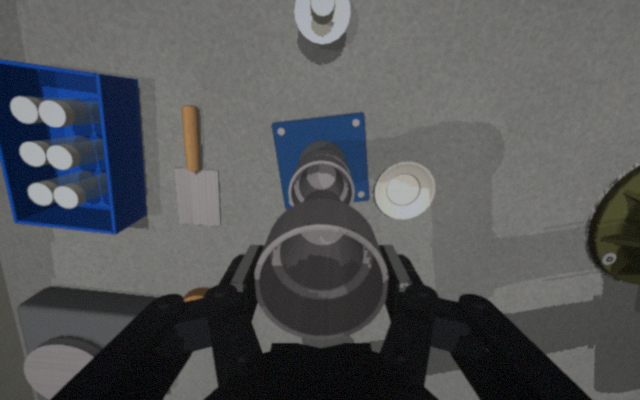

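>>> arm_command:
  motion:
    - [0.01,0.01,0.25,0]
    - [0.01,0.01,0.5,0]
    - [0.01,0.01,0.8,0]
    - [0.01,0.01,1.1,0]
    - [0.01,0.01,1.35,0]
    - [0.01,0.01,1.5,0]
    - [0.01,0.01,1.64,0]
    - [0.01,0.01,1.64,0]

```text
clock: 52.95
eef_pos: [544.6, -21.6, 173.2]
orientation: [3.141, 0.0, -1.437]
force: [-0.1, -0.0, -1.7]
grip_width: 0.727
```

>>> arm_command:
  motion:
    - [0,0,0.03,0]
    - [0,0,0.06,0]
    - [0,0,0.09,0]
    - [0,0,0.12,0]
    - [0,0,0.13,0]
    - [0,0,0.13,0]
    - [0,0,0.13,0]
    - [0,0,0.13,0]

```text
clock: 53.95
eef_pos: [544.8, -21.6, 165.9]
orientation: [-3.142, 0.0, -1.437]
force: [-0.9, -0.2, -2.3]
grip_width: 0.728
```

>>> arm_command:
  motion:
    - [0,0,0,0]
    - [0,0,0,0]
    - [0,0,0,0]
    - [0,0,0,0]
    - [0,0,-0.5,0]
    - [0,0,-1.2,0]
    - [0,0,-1.8,0]
    - [0,0,-1.8,0]
  grip: -1

```text
clock: 54.95
eef_pos: [545.8, -21.7, 277.6]
orientation: [-3.136, -0.0, -1.437]
force: [0.7, 0.0, 0.1]
grip_width: 1.002
```

```bash
python3 wm.py w31 542 -20 184 201
python3 - <<'E'
from h import *
move((569,-199.8,250),-1.437)
E
python3 meas.py m5 | egrep "flange|knob"
```

```text
1149 enclosing [542.8 -20.6] r 32.5 z [185.1 191.3 192.8]
lsq circle [543.1 -21.5] 30.4
pos [545.2 -21.5 275.2] yaw -1.437 j6 -0.19 clock 55.0
  shift [2.999 0.004 0.42 ] turn5 0.0
m5top flange 188 [ 568.9 -199.5] r 32.3 (exp 32 ) z max 53.9
m5top knob 44 [ 569.1 -198.7] r 14.0 (exp 13 ) z max 86.4
m5scene flange 214 [ 568.7 -201.7] r 33.1 (exp 32 ) z max 53.7
m5scene knob 60 [ 568.8 -200.7] r 13.0 (exp 13 ) z max 86.2
```

View pics/w31.png

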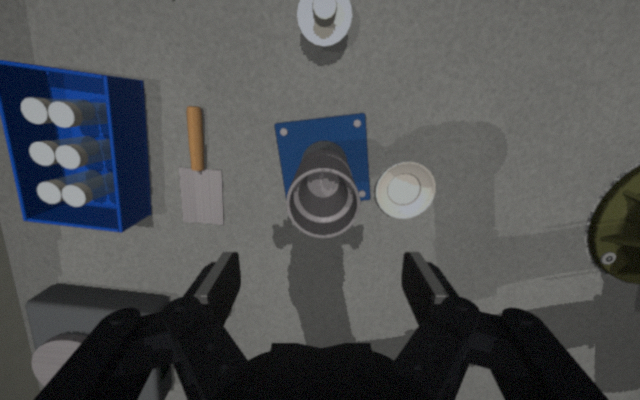

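All three beakers are nested, with the top rim at 192 mm. Now the stopper.

>>> arm_command:
  motion:
    - [0.5,0,0,0]
    - [1.0,0,0,0]
    - [1.5,0,0,0]
    - [2.0,0,0.1,0]
    - [2.5,0,0.3,0]
    - [3.0,0,0.6,0]
    - [3.0,0,0.6,0]
    - [3.0,0,0.6,0]

```text
clock: 56.1
eef_pos: [568.6, -199.8, 237.3]
orientation: [3.14, 0.0, -1.437]
force: [0.0, -0.8, 0.4]
grip_width: 1.002
```

```bash
python3 wm.py w32 569 -200 74 86;python3 wm.py w32 569 -200 41 50
python3 - <<'E'
from h import *
move((569,-200,51),-1.437)
E
```

```text
405 enclosing [ 565.7 -199.1] r 12.7 z [77.4 79.6 80.9]
lsq circle [ 565.9 -199.3] 8.9
1575 enclosing [ 565.8 -198.4] r 31.9 z [44.6 45.8 47. ]
lsq circle [ 565.8 -197.9] 24.9
pos [ 568.9 -199.3  238.4] yaw -1.436 j6 0.14 clock 56.2
  shift [1.100e-02 1.000e-03 3.123e+00] turn5 0.01
```

View pics/w32.png

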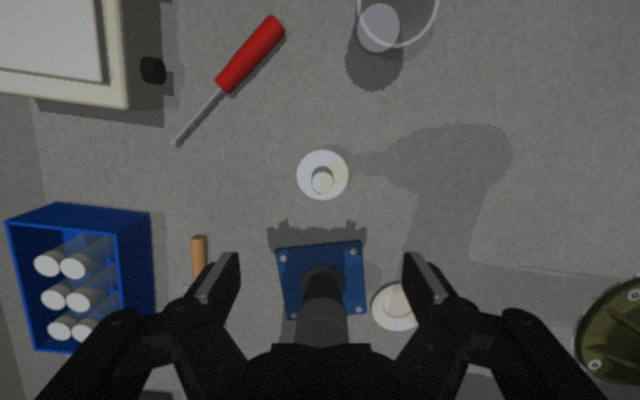

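>>> arm_command:
  motion:
    - [0,0.01,0.4,0]
    - [0,0.01,0.9,0]
    - [0,0.01,1.4,0]
    - [0,0.01,1.9,0]
    - [0,0.01,2.4,0]
    - [0,0.01,2.8,0]
    - [0,0.01,3.1,0]
    - [0,0.01,3.1,0]

```text
clock: 57.2
eef_pos: [567.6, -199.5, 50.8]
orientation: [3.14, 0.001, -1.436]
force: [0.5, 0.3, 0.4]
grip_width: 1.001
```

>>> arm_command:
  motion:
    - [0,0,0,0]
    - [0,0,0,0]
    - [0,0,0,0]
    - [0,0,0,0]
    - [0,0,0,0]
    - [0,0,0,0]
    - [0,0,0,0]
    - [0,0,0,0]
  grip: 1

```text
clock: 58.2
eef_pos: [568.5, -200.2, 52.6]
orientation: [-3.141, -0.0, -1.437]
force: [-1.1, 0.9, 6.2]
grip_width: 0.287
```

>>> arm_command:
  motion:
    - [0,0,-0.3,0]
    - [0,0,-0.8,0]
    - [0,0,-1.4,0]
    - [0,0,-2.0,0]
    - [0,0,-2.7,0]
    - [0,0,-3.4,0]
    - [0,0,-3.6,0]
    - [0,0,-3.6,0]

```text
clock: 59.2
eef_pos: [568.4, -199.9, 268.2]
orientation: [-3.141, 0.0, -1.437]
force: [0.7, 0.0, -1.9]
grip_width: 0.285
```

Run:
```python
from h import *
move((544.5,-21,270),-1.437)
f=grab_frame("wrist"); crop(f,"w33.png",0,0,640,400,1)
g=grab_frame("scene"); crop(g,"s7.png",200,80,400,240,4)
s=ctrl.read_state();p=s["eef_pos"];C=cloud(f);P=C[f["range_z"]>0]
P=P[np.hypot(P[:,0]-p[0],P[:,1]-p[1])<45]
for a in range(-60,40,6):
    k=abs(P[:,2]-p[2]-a)<3
    print(a,k.sum(),P[k].min(0).round(0) if k.sum() else "",P[k].max(0).round(0) if k.sum() else "")
```

```text
pos [ 568.4 -199.9  268.2] yaw -1.437 j6 0.14 clock 59.2
  shift [-3.008 -0.004 -0.03 ] turn5 0.0
-60 0  
-54 0  
-48 26 [ 559. -219.  216.] [ 576. -216.  221.]
-42 12 [ 561. -219.  221.] [ 573. -217.  223.]
-36 0  
-30 0  
-24 0  
-18 0  
-12 26 [ 540. -230.  255.] [ 592. -214.  257.]
-6 3645 [ 535. -230.  257.] [ 598. -189.  263.]
0 216 [ 536. -229.  263.] [ 596. -197.  269.]
6 280 [ 550. -213.  269.] [ 587. -200.  275.]
12 487 [ 542. -213.  275.] [ 593. -200.  281.]
18 600 [ 542. -213.  281.] [ 593. -200.  287.]
24 675 [ 542. -213.  287.] [ 593. -187.  293.]
30 2313 [ 542. -213.  293.] [ 593. -185.  299.]
36 397 [ 542. -213.  299.] [ 593. -187.  305.]
```

View pics/w33.png

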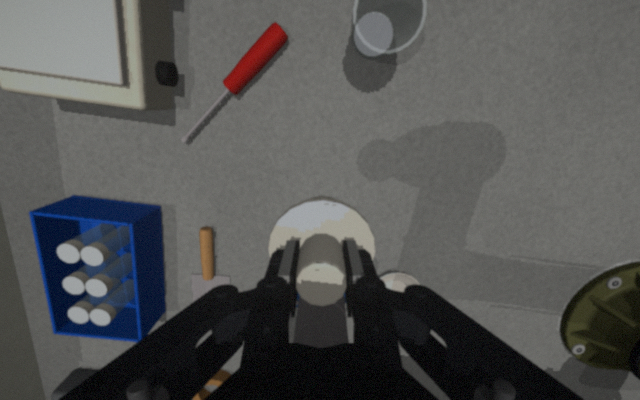

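View pics/s7.png

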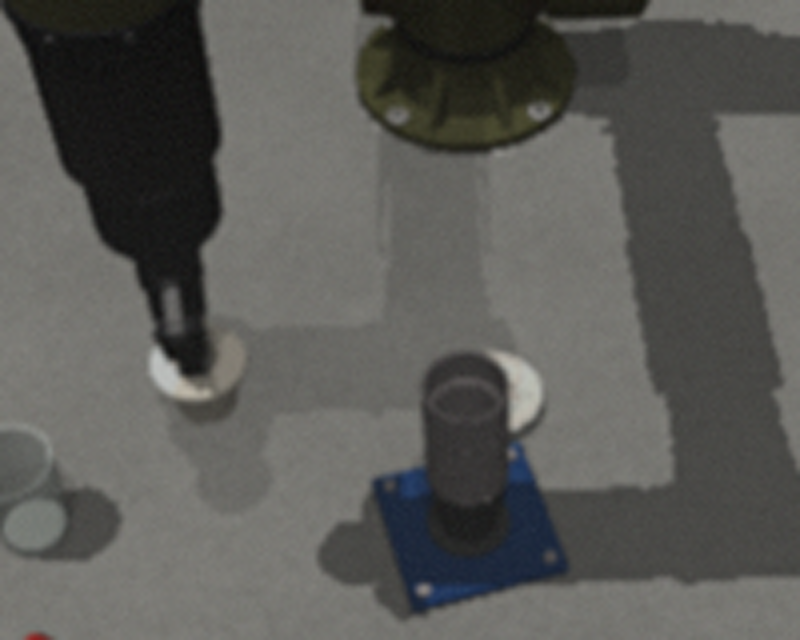

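>>> arm_command:
  motion:
    - [-0.4,0,-0.1,0]
    - [-0.9,0,-0.2,0]
    - [-1.4,0,-0.2,0]
    - [-1.9,0,-0.2,0]
    - [-2.4,-0.01,-0.2,0]
    - [-2.8,-0.01,-0.2,0]
    - [-2.99,-0.01,-0.2,0]
    - [-2.99,-0.01,-0.2,0]

```text
clock: 60.3
eef_pos: [544.6, -21.9, 279.0]
orientation: [3.14, -0.0, -1.436]
force: [-0.1, -0.2, -1.1]
grip_width: 0.286
```

Run:
```python
from h import *
move((544.8,-22,214),-1.437)
g=grab_frame("scene"); crop(g,"s8.png",240,80,400,240,4)
```

```text
pos [544.6 -21.9 279. ] yaw -1.436 j6 -0.19 clock 60.3
  shift [ 0.002 -0.002  1.084] turn5 0.01
```

View pics/s8.png

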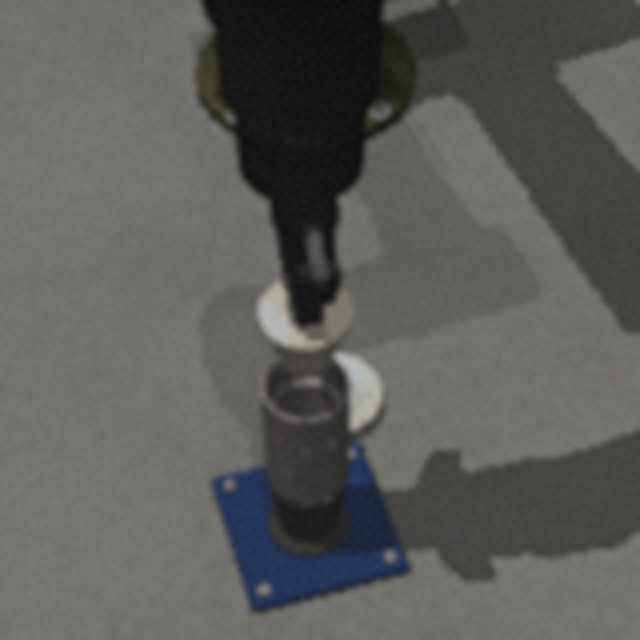

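The stopper is centred above the stack. Lowering it gradually.

>>> arm_command:
  motion:
    - [0,0,0.2,0]
    - [0,0,0.4,0]
    - [0,0,0.6,0]
    - [0,0,0.75,0]
    - [0,0,0.9,0]
    - [0,0,1.0,0]
    - [0,0,1.08,0]
    - [0,0,1.08,0]

```text
clock: 61.35
eef_pos: [544.8, -22.1, 214.8]
orientation: [3.141, 0.0, -1.437]
force: [0.6, 0.2, -1.8]
grip_width: 0.284
```

>>> arm_command:
  motion:
    - [0,0,0.03,0]
    - [0,0,0.06,0]
    - [0,0,0.09,0]
    - [0,0,0.11,0]
    - [0,0,0.13,0]
    - [0,0,0.13,0]
    - [0,0,0.13,0]
    - [0,0,0.13,0]

```text
clock: 62.35
eef_pos: [544.9, -22.2, 207.4]
orientation: [-3.142, 0.0, -1.437]
force: [-0.1, 0.0, -1.3]
grip_width: 0.283
```

>>> arm_command:
  motion:
    - [0,0,0.01,0]
    - [0,0,0.02,0]
    - [0,0,0.03,0]
    - [0,0,0.04,0]
    - [0,0,0.05,0]
    - [0,0,0.06,0]
    - [0,0,0.06,0]
    - [0,0,0.06,0]

```text
clock: 63.35
eef_pos: [545.1, -22.2, 204.5]
orientation: [-3.14, -0.0, -1.437]
force: [-1.0, 0.7, 4.8]
grip_width: 0.285
```

>>> arm_command:
  motion:
    - [0,0,0.01,0]
    - [0,0,0.02,0]
    - [0,0,0.03,0]
    - [0,0,0.03,0]
    - [0,0,0.03,0]
    - [0,0,0.03,0]
    - [0,0,0.03,0]
    - [0,0,0.03,0]

```text
clock: 64.35
eef_pos: [545.4, -22.4, 204.4]
orientation: [-3.138, -0.001, -1.437]
force: [-3.0, 2.2, 11.0]
grip_width: 0.283
```

>>> arm_command:
  motion:
    - [0,0,-0.03,0]
    - [0,0,-0.03,0]
    - [0,0,-0.03,0]
    - [0,0,-0.03,0]
    - [0,0,-0.03,0]
    - [0,0,-0.03,0]
    - [0,0,-0.03,0]
    - [0,0,-0.03,0]
  grip: -0.2

```text
clock: 65.35
eef_pos: [544.8, -22.2, 203.7]
orientation: [3.142, 0.0, -1.437]
force: [1.2, 0.6, 0.2]
grip_width: 0.604
```

>>> arm_command:
  motion:
    - [0,0,-0.2,0]
    - [0,0,-0.5,0]
    - [0,0,-0.9,0]
    - [0,0,-1.2,0]
    - [-1,0,-1.4,0]
    - [-1.7,0,-1.4,0]
    - [-2.2,0,-1.4,0]
    - [-2.2,0,-1.4,0]

```text
clock: 66.35
eef_pos: [527.1, 110.3, 289.0]
orientation: [-3.14, 0.001, -1.434]
force: [0.6, -0.6, 0.3]
grip_width: 0.598
```

```bash
python3 wm.py w34 543 -21 188 202;python3 wm.py w34 543 -21 226 240
python3 - <<'E'
from h import *
for n in("top","scene"):
    F=grab_frame(n);C=cloud(F);P=C[F["range_z"]>0]
    P=P[np.hypot(P[:,0]-543,P[:,1]+22)<45]
    for z0,z1 in((186,206),(224,244)):
        Q=P[(P[:,2]>z0)&(P[:,2]<z1)]
        if len(Q)>8: print(n,len(Q),cv2.minEnclosingCircle(Q[:,:2].astype(np.float32)),np.percentile(Q[:,2],[50,95]))
    crop(F,"fin"+n+".png",*((220,140,460,290,3.3) if n=="top" else (130,120,450,290,2.5)))
    if n=="scene": crop(F,"finz.png",280,130,360,240,5)
E
```

```text
4043 enclosing [543.1 -19.4] r 31.7 z [196.6 197.8 199. ]
lsq circle [543.1 -19. ] 23.9
1459 enclosing [543.2 -19.7] r 12.8 z [229.4 231.6 232.9]
lsq circle [543.  -18.9] 8.7
top 250 ((546.0314331054688, -21.01851463317871), 32.02659606933594) [197.95038756 202.51532612]
top 56 ((546.1900634765625, -21.39567756652832), 13.066619873046875) [231.56866196 236.69886297]
scene 281 ((546.5264282226562, -23.48880958557129), 32.97807312011719) [199.36057776 202.22380717]
scene 71 ((546.761962890625, -22.257617950439453), 13.857575416564941) [232.49216834 236.07809642]
```

View pics/w34.png

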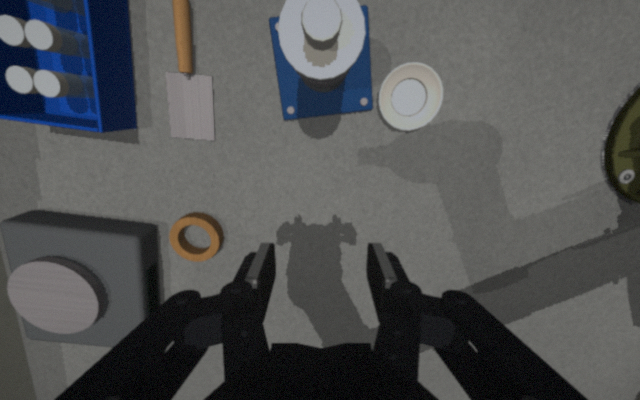

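View pics/finscene.png

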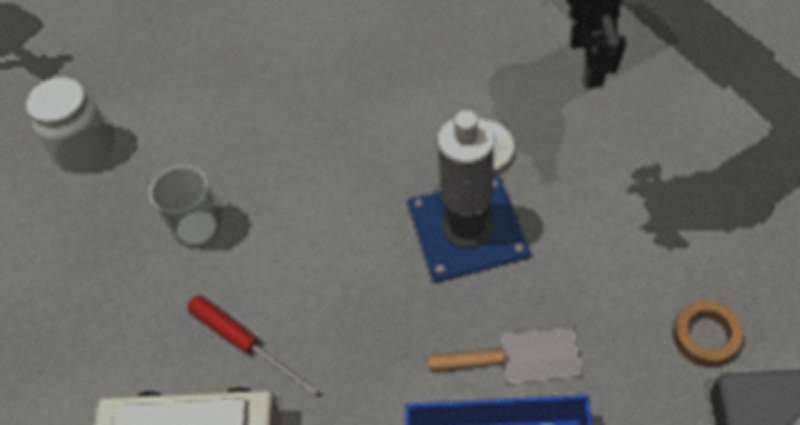

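View pics/finz.png

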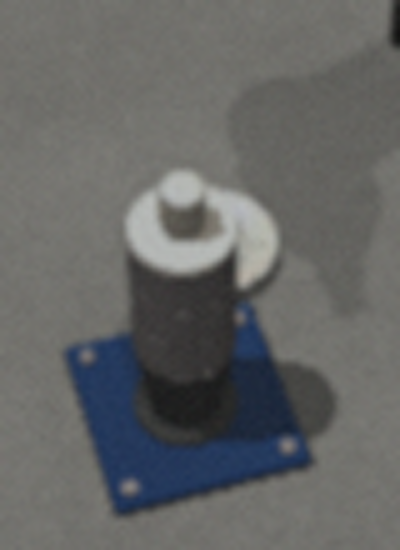

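The flange top reads 197.8 mm (198 expected) and the knob top 231.6 mm (232 expected), and the stack looks straight. Handing in.

```bash
python3 -c "
from rig import ctrl
print(ctrl.read_state()['force'],ctrl.hand_in())"
```

```text
the job is handed in; nothing more can be done
[0.09052157 0.52122728 0.26588855] None
```

The job is done and handed in at about 66 s. All three beakers present (one of the four was absent) are nested in the holder's sleeve and closed with the stopper.

- **Righting:** I gripped each fallen beaker by the collar and lifted it. I then eased the grip until it swung foot-down and came to rest standing. Both were released, and all three were standing free on the bench before I started nesting.
- **Stacking:** The rim heights after each placing were about 120, 156 and 192 mm, as expected for fully home beakers.
- **Stopper:** I pushed it in with about 11 N. From the wrist camera, the flange top is at 197.8 mm (198 expected) and the knob top at 231.6 mm (232 expected).
- **State at hand-in:** The gripper was clear of everything, and the last pictures showed the stack straight. I moved nothing else on the bench, and the other objects looked undisturbed in those pictures, though I did not re-measure them.

**Disagreements:** The cameras differed by 2–4 mm in plan. I aligned the nesting moves mainly on the wrist camera. At the end the top and scene cameras put the stopper's centre about 3 mm farther out in x than the wrist camera did. One beaker settled about 15 mm from where I expected after being righted, so I measured it again before gripping it.

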